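# Clamp a mould insert with a slip-clutch thumbscrew

### The job

Clamp the mould insert that lies in the fixture: swing the clamp arm shut against its stop, so that the screw stands over the insert, then tighten the thumbscrew clockwise and stop at the first slip of its clutch: it must have slipped visibly, but by less than an eighth of a turn in all. Let go, with the insert still in its nest, and leave everything else on the bench alone.

Things in the scene. Friction and masses are not known exactly. Their poses are not given: they have to be found in the camera images.
- fixture: fixed clamping fixture: a steel base plate 210 (its x) x 130 (its y) x 15 mm; origin at the centre of its underside, on the bench, z up. Small screw heads on the corners. It carries the nest (four low walls 10 mm high), a post at its +x end and the swing clamp arm
- nest (a point): point on the nest's floor (top of the base plate, 15 mm over the bench) at its middle, 10 mm to -x of the fixture's centre; the insert's centre belongs here, and the screw comes to stand over it when the arm is closed
- post (a point): point on the vertical swing axis of the clamp arm, at the arm's top (72 mm over the bench), 80 mm to +x of the fixture's centre. The arm is a flat steel bar 22 mm wide, underside 58 and top 72 mm over the bench; the screw's axis is 90 mm from the post axis
- clamp_arm (a joint): swing angle of the clamp arm about the post, rad: 0 = closed, against its fixed stop, screw over the insert (arm along the fixture's -x); grows counter-clockwise seen from above as it opens, to 1.5. It stays where left; moving it takes 0.3 N m (2 N at the pin). The clockwise torque of tightening pushes the arm onto its stop
- handle_pin (a point): centre of the top of the upright round steel handle pin at the free end of the clamp arm: 12 mm across, it rises 35 mm above the arm (top 107 mm over the bench), 165 mm from the post axis
- thumb_head: aluminium thumb head on top of the screw; origin on the screw axis at the underside of its round flange (31 mm across, 5 mm thick). Above it a flat wing to grip: 36 mm long along its x, 10 mm thick along its y, from 5 to 34 mm above the origin. A friction drag clutch joins it to the screw and slips at about 0.4 N m (0.3 to 0.4 once held at rest)
- screw: screw under the head: flat nose 32 mm across (origin at the centre of the nose face, z up), round collar 44 mm across, its top 37 mm up. Turned clockwise from above it sinks, head and all, 1.5 mm per rad at a drag of 0.02 N m; the nose starts 1 to 4 mm above the insert. Once it bears, the torque climbs over some 0.4 rad; then the screw stops and the head slips
- head_mark (a point): point below one end of the wing (its own +x end), 18 mm from the screw axis at the flange's underside, turning with the head; seen from above, the wing's end is the pointer
- collar_mark (a point): the dark line on the collar's rim, 18 mm from the screw axis, turning with the screw (sprung on it: it winds up 0.2 rad at the slip torque, and springs back with the head when let go). Both marks coincide until the clutch slips; one is then this far round from the other. A real first slip parts them by 2 mm or more; an eighth of a turn is 13.8 mm
- insert: plain steel mould insert 66 (its x) x 50 (y) x 28 mm high, 0.65 kg, lying loose in the nest with about 1.5 mm of play; origin at the centre of its underside
- bushing: plain steel guide bushing, a ring 26 mm across and 26 mm high with a 16 mm bore, standing on the fixture's base plate near the post (bystander)
- dowel: steel dowel, 14 mm across, 24 mm high, standing on the base plate (bystander)
- spare_insert: second steel block, 75 x 55 x 34 mm with a round blind recess, lying on the bench (bystander)
- screwdriver: screwdriver lying on the bench (bystander)
- wrench: wrench lying on the bench (bystander)
- oil_bottle: white bottle with black cap, 56 mm across, 140 mm tall (bystander)
- guide_post: flanged steel guide post, 34 mm across at the foot, 60 mm tall (bystander)
Things that resemble listed ones, but are neither listed nor needed, are in the scene too. What is shaped like the fixture but orange or yellow is not meant.

How it is judged:
By the outcome, as a careful person would: the job done as asked, in the order asked, and still so for the second after the job is handed in, with the robot touching nothing.
It also fails if it takes over 72 s, if anything falls off the work surface, if the arm or the gripper's body presses on something with over 40 N, if the wrist force passes 120 N, or if a joint passes its speed limit or range.

### The arm

A 6-joint arm with a two-finger parallel gripper is mounted at the origin on the work surface. World frame = base frame: x ahead of the robot, y to its left, z up, the work surface at z = 0. Lengths are in mm, angles in rad, forces in N, time in s.
With the tool pointing down it reaches from about 300 to 875 mm from the base axis. Payload 6.4 kg.
Tool frame: the origin (TCP) lies on the centre line of the jaws, within the pads' length; the fingertips stand env.nose_length ahead of it and the grasp point (between the pads) lies 6 mm ahead of it (env.nose_length is the distance from the TCP to the fingertips, in mm); z points along the fingers, y is the direction in which the jaws open and shut (so a half turn about z gives the same grasp; the last joint's range is limited). The gripper opens to 85 mm and grips with 20 to 120 N. Pads are 22 mm wide; open, the fingers measure 114 mm over their backs; the gripper's body (76 mm by 85 mm) begins 54 mm behind the grasp point. The pads swing forward as they close: fully open they stand 13 mm farther back than shut.
Start: joints at [-1.536, 0.181, 1.607, -0, 1.354, -0.206], TCP at [137.141, -558.421, 256.288] pointing down, gripper open.
Joint ranges: [-2.99, 2.99], [-0.89, 2.07], [0.3, 2.58], [-1.14, 4.28], [0, 2.63], [-3.12, 3.12]. Speed limits (rad/s): [2.57, 2.57, 3.01, 3.14, 3.14, 3.14].

### API

Orientations are given as a 3x3 rotation matrix whose columns are the frame's x, y, z axes.
In Python, from workcell import env gives the robot as it stands.
- The arm moves only by the tool drive_tool, never from a script. Its argument "deltas" is text: rows parted by semicolons, each of 5 numbers parted by spaces: the shift along the tool's x, y, z in cm, then the turn about the tool's z in rad, then the opening, from 0 (shut) to 1 (fully open). A call has 1 to 20 rows; each row is the pose to reach, as a shift and turn from the pose measured when the call began, along the tool's axes at that moment; what a row does not reach only later rows make up. A row lasts 1/8 s, in which the tool goes at most 62.5 mm and 10.7 degrees, less where a joint would pass 70% of its speed; a pose out of reach is approached as far as the arm can. A call with a gripper value outside its range is refused whole. The fingers move at their own pace and stop on an object; the grip force is fixed at half the most. Time passes only in rows, so rows that repeat a pose let the fingers close. It gives the time, the measured TCP pose, the force and the opening at its end, in the units of the state.
- env.sense(): the state, without advancing time (a new reading comes with each control period).
- env.capture(name): name is "side" or "top"; returns a dict with "color" (384x512x3 uint8, blue, green, red), "depth" (384x512 float32, mm along the optical axis (not along the pixel's ray), 0 where there is no reading), "K" (3x3 intrinsics, pixels), "eye" and "attitude" of the camera in the world. Camera axes: x right, y down, z forward; pixel columns grow to the right and rows downward; lengths in mm; the calibration is good to about 2 mm. A picture is of the moment at which its call begins.
- env.finish_job(): hands the job in, once; it reports no verdict.
Trained networks look in the newest picture that a camera, given by its name, has taken for a name from the list of things; names that differ only in an ending like _2 or _b are one class to them, and where a whole thing is asked for, a point or a joint stands for the part that bears it (a point fixed in the world has none). Each returns a list of dicts, best first, with "conf" (0 to 1); they miss things now and then, are a little off and sometimes report something else, mostly with a low value. They report only what shows in the picture. A call takes as long as a camera call. They do not tell look-alikes from the thing itself.
- env.look_for(thing, camera): "box" ([left, top, width, height] as shares, 0 to 1, of the picture: columns of its width, rows of its height, round what is visible of it).
The state is a dict: "t": time; "joint_positions": joint angles; "qvel": joint speeds; "tau": joint torques, N m; "tool_pos": TCP position; "tool_rot": TCP orientation; "force": force on the tool from outside, world axes, zero at the start; "ft_torque": the same for the moment, N m; "grip_width": finger opening in mm.
Only numpy, scipy, OpenCV 4.12 (cv2) and the standard library are available. Lean on these libraries where they do the work, as an engineer would, in place of code of your own. Each camera call takes 0.05 s, during which the arm holds its last target.

## Working session

There is one attempt and no reset: what is moved stays moved. The work goes in short steps, Python scripts to look and compute and a tool call to move; the robot and the scene stay as the last step left them, time stands still between calls to the robot, and variables do not carry over. Pictures are saved under pics/ and viewed, and the job is handed in when it is done.

Besides the shell and the picture viewer there is one more tool, called after "Call:" as name(argument=value, ...) on one line, values as JSON. drive_tool: Moves the arm, as the interface text tells. Its arguments: {"type":"object","properties":{"deltas":{"type":"string"}},"required":["deltas"]}

```bash
mkdir -p pics; ls; cat > h.py <<'E'
import numpy as np, cv2
from workcell import env
def cap(n,fn=None):
    c=env.capture(n)
    if fn: cv2.imwrite('pics/'+fn,c['color'])
    return c
def px2w(c,u,v,d=None):
    K=np.array(c['K']);R=np.array(c['attitude']);e=np.array(c['eye'])
    if d is None: d=c['depth'][int(round(v)),int(round(u))]
    return e+R@(np.array([(u-K[0,2])/K[0,0],(v-K[1,2])/K[1,1],1])*d)
def ray_z(c,u,v,z):
    K=np.array(c['K']);R=np.array(c['attitude']);e=np.array(c['eye'])
    r=R@np.array([(u-K[0,2])/K[0,0],(v-K[1,2])/K[1,1],1]); return e+r*(z-e[2])/r[2]
def w2px(c,p):
    K=np.array(c['K']);R=np.array(c['attitude']);e=np.array(c['eye'])
    q=R.T@(np.array(p)-e); return (K@q)[:2]/q[2]
E
python3 - <<'E'
from h import *
print(env.nose_length); s=env.sense(); print(s)
for n in ['top','side']:
    c=cap(n,n+'0.png'); print(n,c['K'],c['eye'],c['attitude'])
    for t in ['fixture','clamp_arm','handle_pin','thumb_head','screw','insert','post','nest']:
        try: print(t,[(round(o['conf'],2),np.round(np.array(o['box'])*[512,384,512,384]).astype(int).tolist()) for o in env.look_for(t,n)])
        except Exception as ex: print(t,ex)
E
```

```text
pics
25.0
{'t': 0.0, 'joint_positions': array([-1.53629576e+00,  1.81511444e-01,  1.60803837e+00, -6.27015047e-06,
        1.35380942e+00, -2.06274326e-01]), 'qvel': array([-0.00125198,  0.00056669, -0.00226642,  0.00014354, -0.00012378,
       -0.00110529]), 'tau': array([-3.49793218e-04, -4.44868934e+01, -3.51338124e+01, -3.70267790e-04,
        9.11302603e-03, -2.35544763e-05]), 'tool_pos': array([ 137.12279252, -557.86938191,  255.38609033]), 'tool_rot': array([[ 9.71153178e-01,  2.38456497e-01, -6.70555997e-05],
       [ 2.38456241e-01, -9.71151638e-01,  1.76532338e-03],
       [ 3.55831674e-04, -1.73038924e-03, -9.99998440e-01]]), 'force': array([-0.49950233, -0.85198095, -0.25707737]), 'ft_torque': array([ 0.00449575, -0.0362121 , -0.04979014]), 'grip_width': 85.39465419875222}
top [[359.8142186    0.         256.59131541]
 [  0.         359.8142186  195.35421192]
 [  0.           0.           1.        ]] [ 403.84382568  -25.74290428 1296.70056441] [[-0.01694903 -0.99654917  0.0812556 ]
 [-0.99963213  0.01861016  0.01972977]
 [-0.02117386 -0.08089131 -0.996498  ]]
fixture [(0
[... 1142 characters left out ...]
p_arm [(0.91, [195, 161, 56, 42]), (0.62, [259, 234, 88, 33]), (0.57, [302, 153, 64, 28]), (0.43, [226, 316, 49, 48])]
handle_pin [(0.87, [262, 234, 86, 33]), (0.78, [300, 154, 68, 24]), (0.75, [193, 156, 61, 44])]
thumb_head [(0.83, [303, 231, 20, 22]), (0.55, [220, 160, 11, 16]), (0.43, [332, 153, 17, 15]), (0.37, [194, 156, 59, 47])]
screw [(0.78, [220, 165, 17, 24]), (0.71, [301, 231, 18, 31]), (0.59, [335, 153, 10, 27]), (0.5, [200, 209, 13, 14])]
insert [(0.7, [223, 200, 26, 21]), (0.44, [202, 211, 13, 11])]
post [(0.85, [188, 161, 82, 73]), (0.81, [256, 230, 106, 73]), (0.6, [293, 155, 78, 56])]
nest [(0.95, [186, 155, 84, 76]), (0.78, [291, 154, 80, 58]), (0.68, [254, 233, 104, 73])]
```

```bash
python3 - <<'E'
import cv2
t=cv2.imread('pics/top0.png'); s=cv2.imread('pics/side0.png')
cv2.imwrite('pics/t1.png',cv2.resize(t[120:300,160:400],None,fx=3.3,fy=3.3,interpolation=cv2.INTER_CUBIC))
cv2.imwrite('pics/s1.png',cv2.resize(s[140:330,160:400],None,fx=3.1,fy=3.1,interpolation=cv2.INTER_CUBIC))
E
```

```text
(no output)
```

View pics/t1.png

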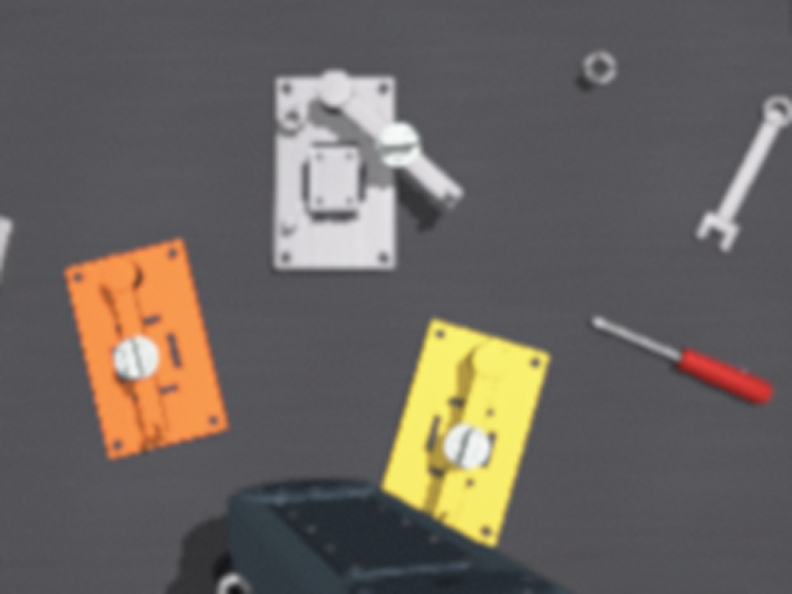

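View pics/s1.png

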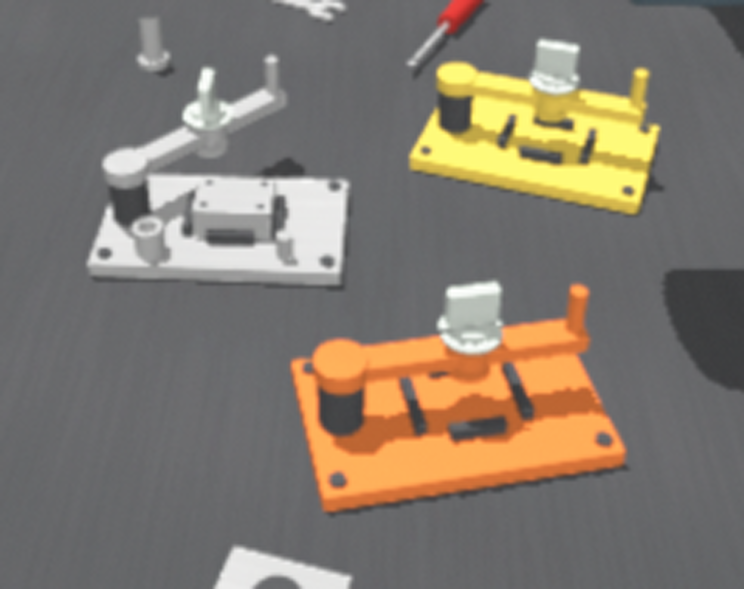

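View pics/top0.png

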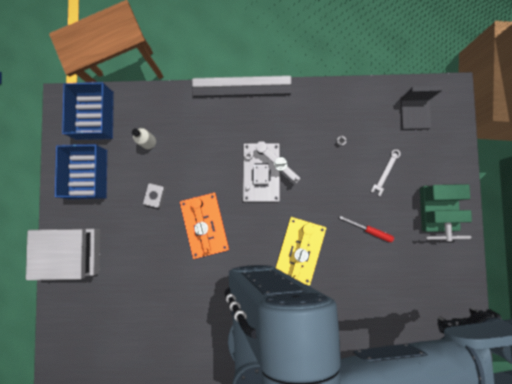

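The steel-grey fixture at top px (243–280, 143–201) is the one meant; the orange one (~205,225) and the yellow one (~300,250) are look-alikes. Its arm is open to the right (pin ~(297,179), head ~(280,163)). Next I measure it.

```bash
cat >> h.py <<'E'
def fixmodel(p):
    # p: x,y,yaw of fixture
    c,s=np.cos(p[2]),np.sin(p[2]); return np.array([[c,-s,0],[s,c,0],[0,0,1]]),np.array([p[0],p[1],0])
E
python3 - <<'E'
from h import *
c=cap('top'); s=cap('side')
g=c['color'].astype(int); 
big=cv2.resize(c['color'][135:210,235:310],None,fx=8,fy=8,interpolation=cv2.INTER_CUBIC); cv2.imwrite('pics/t2.png',big)
big=cv2.resize(s['color'][150:240,180:280],None,fx=6,fy=6,interpolation=cv2.INTER_CUBIC); cv2.imwrite('pics/s2.png',big)
for (u,v) in [(160+275/3.3,120+77/3.3),(160+395/3.3,120+77/3.3),(160+275/3.3,120+270/3.3),(160+395/3.3,120+270/3.3)]:
    print(u,v,ray_z(c,u-.5,v-.5,15).round(1))
print('post',ray_z(c,160+335/3.3,120+90/3.3,72),'pin',ray_z(c,160+452/3.3,120+200/3.3,107),'head',ray_z(c,160+398/3.3,120+145/3.3,85))
E
```

```text
243.33333333333334 143.33333333333334 [700.   46.2  15. ]
279.6969696969697 143.33333333333334 [697.2 -85.3  15. ]
243.33333333333334 201.8181818181818 [487.9  49.2  15. ]
279.6969696969697 201.8181818181818 [485.5 -80.6  15. ]
post [669.89434571 -21.31654069  72.        ] pin [ 547.48425555 -137.13180466  107.        ] head [608.22758876 -85.19081524  85.        ]
```

View pics/t2.png

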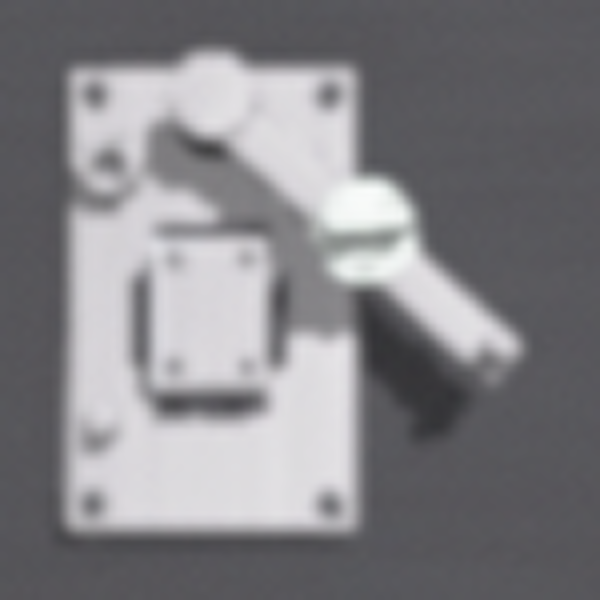

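View pics/s2.png

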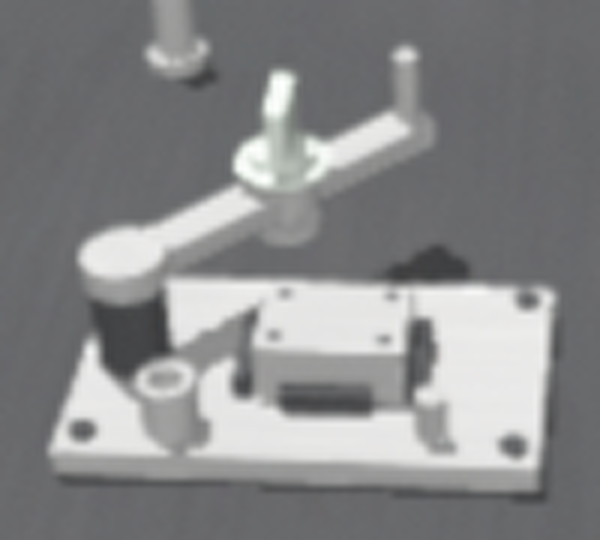

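```bash
python3 - <<'E'
from h import *
c=cap('top'); s=cap('side')
def S(x,y): return 180+x/6-.5+.08,150+y/6-.5+.08
for n,p,z in [('pin',(405,52),107),('post',(123,252),72),('headflange',(281,165),88),('c1',(548,290),15),('c2',(540,465),15),('c3',(52,455),15)]:
    u,v=S(*p); print(n,round(u,1),round(v,1),ray_z(s,u,v,z).round(1), px2w(s,u,v).round(1))
def T(x,y): return 235+x/8-.44,135+y/8-.44
for n,p,z in [('pin',(490,362),107),('post',(212,92),72),('flange',(368,230),88),('c1',(70,67),15),('c2',(356,67),15),('c3',(68,532),15),('c4',(356,530),15)]:
    u,v=T(*p); print(n,round(u,1),round(v,1),ray_z(c,u,v,z).round(1), px2w(c,u,v).round(1))
E
```

```text
pin 247.1 158.2 [ 559.8 -140.6  107. ] [ 560.1 -143.3  105.4]
post 200.1 191.6 [674.8 -22.3  72. ] [673.3 -16.4  76.1]
headflange 226.4 177.1 [610.4 -70.1  88. ] [610.3 -69.   88.7]
c1 270.9 197.9 [490.6 -79.6  15. ] [490.6 -81.2  13.8]
c2 269.6 227.1 [490.  47.  15.] [490.6  29.8   0.5]
c3 188.2 225.4 [698.   48.2  15. ] [699.4  43.9  11.4]
pin 295.8 179.8 [ 550.2 -133.4  107. ] [ 553.2 -135.5   82.9]
post 261.1 146.1 [674.2 -19.8  72. ] [674.5 -19.8  70.7]
flange 280.6 163.3 [609.9 -84.9  88. ] [604.6 -83.4 119.2]
c1 243.3 142.9 [699.6  44.5  15. ] [703.7  45.4  -2.5]
c2 279.1 142.9 [696.8 -84.8  15. ] [ 7.003e+02 -8.550e+01 -3.000e-01]
c3 243.1 201.1 [488.8  48.3  15. ] [489.5  48.9   4.5]
c4 279.1 200.8 [487.3 -80.2  15. ] [488.  -80.6   5. ]
```

Call:
drive_tool(deltas="50.8 -30.9 0 -0.14 0.45;50.8 -30.9 0 -0.14 0.45;50.8 -30.9 0 -0.14 0.45;50.8 -30.9 0 -0.14 0.45;50.8 -30.9 0 -0.14 0.45;50.8 -30.9 0 -0.14 0.45;50.8 -30.9 0 -0.14 0.45;50.8 -30.9 0 -0.14 0.45;50.8 -30.9 0 -0.14 0.45;50.8 -30.9 0 -0.14 0.45;50.8 -30.9 0 -0.14 0.45;50.8 -30.9 0 -0.14 0.45;50.8 -30.9 0 -0.14 0.45")

```text
t: 2.72
tool_pos: [556.1, -138.2, 256.3]
tool_rot: [[0.929, 0.37, -0.0], [0.37, -0.929, -0.0], [-0.0, 0.0, -1.0]]
force: [-0.3, 0.5, -0.7]
grip_width: 38.8
```

```bash
python3 - <<'E'
from h import *
s=cap('side','s3.png'); st=env.sense(); print({k:np.round(v,3) for k,v in st.items()})
cv2.imwrite('pics/s3.png',cv2.resize(s['color'][50:250,130:370],None,fx=3,fy=3,interpolation=cv2.INTER_CUBIC))
E
```

```text
{'t': np.float64(2.775), 'joint_positions': array([-0.451,  0.177,  1.612, -0.   ,  1.353,  0.741]), 'qvel': array([ 0.001,  0.001, -0.004,  0.002,  0.002,  0.001]), 'tau': array([ 2.7100e-01, -4.4156e+01, -3.5131e+01,  1.2000e-02,  2.0000e-03,
       -5.0000e-03]), 'tool_pos': array([ 556.176, -138.253,  256.383]), 'tool_rot': array([[ 0.929,  0.37 , -0.   ],
       [ 0.37 , -0.929, -0.   ],
       [-0.   ,  0.   , -1.   ]]), 'force': array([-0.424, -0.147,  0.122]), 'ft_torque': array([ 0.031,  0.026, -0.046]), 'grip_width': np.float64(38.574)}
```

View pics/s3.png

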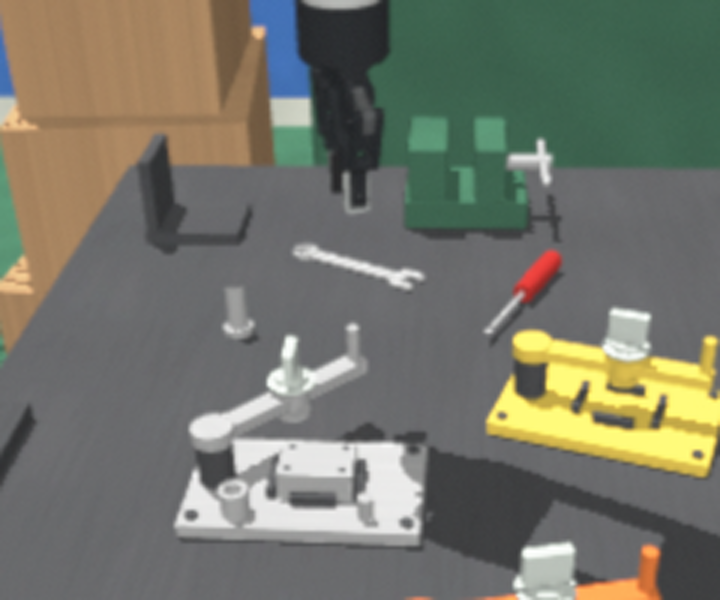

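Call:
drive_tool(deltas="0 0 4 0 0.45;0 0 8 0 0.45;0 0 12 0 0.45;0 0 12 0 0.45;0 0 12.5 0 0.45")

```text
t: 3.4
tool_pos: [557.2, -139.4, 133.2]
tool_rot: [[0.929, 0.369, 0.003], [0.369, -0.929, -0.002], [0.002, 0.002, -1.0]]
force: [-0.4, 0.8, 0.4]
grip_width: 38.4
```

```bash
python3 - <<'E'
from h import *
s=cap('side'); t=cap('top')
a=cv2.resize(s['color'][140:240,180:290],None,fx=5,fy=5,interpolation=cv2.INTER_CUBIC)
cv2.imwrite('pics/s4.png',a)
E
```

```text
(no output)
```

View pics/s4.png

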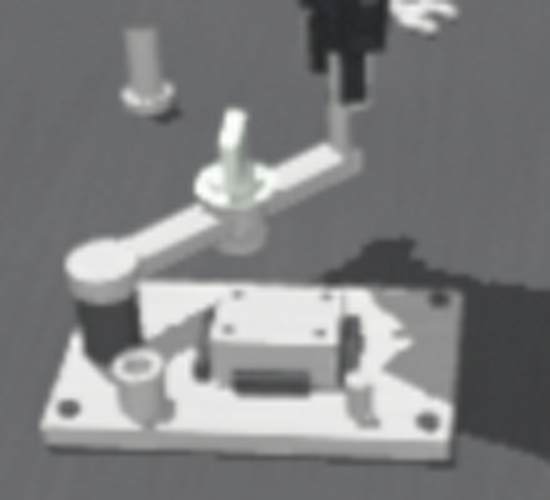

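```bash
python3 - <<'E'
from h import *
s=cap('side'); st=env.sense(); R=st['tool_rot']; p=st['tool_pos']
for n,q in [('tipc',[0,0,25]),('tip+y',[0,19,25]),('tip-y',[0,-19,25]),('tip+x',[11,0,25]),('tip-x',[-11,0,25])]:
    w=p+R@np.array(q); u=w2px(s,w); print(n,w.round(1),((u-[180,140]+.5)*5).round())
for q in [(557,-137),(552,-134),(560,-140)]:
  print(((w2px(s,[*q,107])-[180,140]+.5)*5).round(),((w2px(s,[*q,72])-[180,140]+.5)*5).round())
E
```

```text
tipc [ 557.2 -138.9  108.1] [342.  94.]
tip+y [ 564.2 -156.6  108.2] [332.  78.]
tip-y [ 550.1 -121.3  108.1] [352. 110.]
tip+x [ 567.4 -134.9  108.1] [323.  97.]
tip-x [ 547.  -143.   108.1] [361.  90.]
[342.  97.] [344. 150.]
[351. 100.] [353. 153.]
[337.  94.] [339. 147.]
```

Call:
drive_tool(deltas="0 0 1.5 0 0.45;0 0 2.8 0 0.45;0 0 2.8 0 0.45")

```text
t: 3.92
tool_pos: [556.0, -138.3, 103.3]
tool_rot: [[0.929, 0.37, -0.001], [0.37, -0.929, 0.0], [-0.001, -0.0, -1.0]]
force: [-0.2, 0.6, 0.1]
grip_width: 38.4
```

```bash
python3 - <<'E'
from h import *
st=env.sense(); R=st['tool_rot']; p=st['tool_pos']; print(p,st['force'])
post=np.array([674,-19.5]); a0=np.arctan2(*(np.array([558,-138])-post)[::-1])
aend=np.pi-0.018
for k in range(0,13):
    a=a0%(2*np.pi)+(aend-a0%(2*np.pi))*k/12
    w=post+165*np.array([np.cos(a),np.sin(a)])
    d=R.T@np.array([*(w-p[:2]),0]); print(k,round(a,3),w.round(1),(d/10).round(2))
E
```

```text
[ 555.97286778 -138.33327107  103.26265431] [-0.15259655  0.56514056  0.05814513]
0 3.938 [ 558.6 -137.4] [ 0.28  0.01 -0.  ]
1 3.87 [ 550.9 -129.3] [-0.14 -1.03  0.  ]
2 3.802 [ 543.7 -120.7] [-0.49 -2.09  0.  ]
3 3.734 [ 537.1 -111.6] [-0.76 -3.18  0.  ]
4 3.666 [ 531.2 -102.2] [-0.96 -4.28  0.  ]
5 3.598 [525.9 -92.3] [-1.09 -5.39  0.  ]
6 3.531 [521.3 -82.1] [-1.14 -6.51  0.  ]
7 3.463 [517.4 -71.6] [-1.11 -7.63  0.  ]
8 3.395 [514.3 -60.9] [-1.01 -8.74  0.  ]
9 3.327 [511.8 -49.9] [-0.83 -9.85  0.  ]
10 3.259 [510.1 -38.9] [ -0.58 -10.94   0.  ]
11 3.191 [509.2 -27.7] [ -0.25 -12.01   0.  ]
12 3.124 [509.  -16.5] [  0.14 -13.05   0.  ]
```

Call:
drive_tool(deltas="0 -1 0 0 0.45;-0.2 -2.2 0 0 0.45;-0.5 -3.3 0 0 0.45;-0.76 -4.4 0 0 0.45;-0.96 -5.5 0 0 0.45;-1.1 -6.6 0 0 0.45;-1.14 -7.7 0 0 0.45;-1.11 -8.8 0 0 0.45;-1 -9.9 0 0 0.45;-0.83 -11 0 0 0.45;-0.6 -12 0 0 0.45;-0.3 -12.8 0 0 0.45;-0.2 -13.2 0 0 0.45;-0.2 -13.2 0 0 0.45")

```text
t: 5.68
tool_pos: [505.4, -15.9, 103.3]
tool_rot: [[0.929, 0.37, -0.0], [0.37, -0.929, 0.001], [-0.0, -0.001, -1.0]]
force: [0.8, 1.0, 0.4]
grip_width: 38.7
```

```bash
python3 - <<'E'
from h import *
s=cap('side'); t=cap('top'); print(env.sense()['force'],env.sense()['ft_torque'])
a=cv2.resize(s['color'][140:240,170:290],None,fx=5,fy=5,interpolation=cv2.INTER_CUBIC)
cv2.imwrite('pics/s5.png',a)
a=cv2.resize(t['color'][130:220,230:330],None,fx=6,fy=6,interpolation=cv2.INTER_CUBIC)
cv2.imwrite('pics/t5.png',a)
E
```

```text
[ 0.67940407 -0.53102149 -0.99757218] [ 0.05296948  0.00212801 -0.06634926]
```

View pics/s5.png

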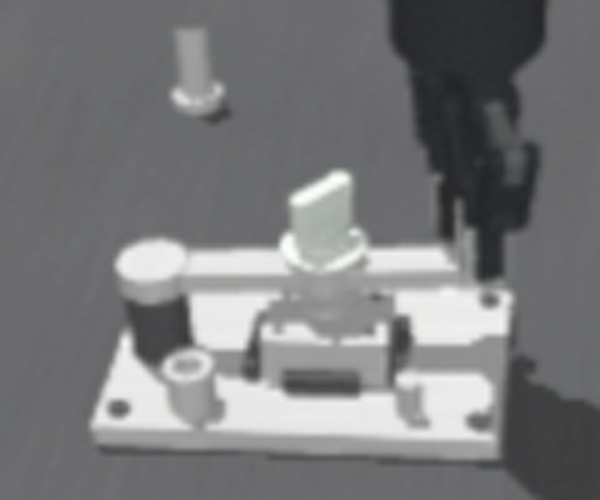

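View pics/t5.png

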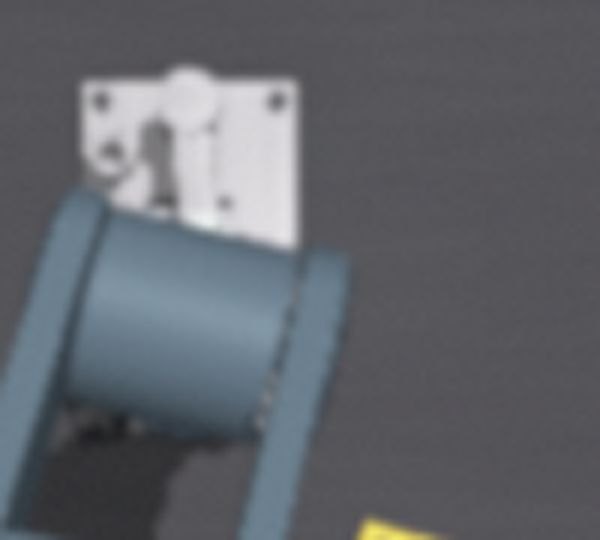

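Call:
drive_tool(deltas="0 -0.2 0 0 0.45;0.05 -0.4 0 0 0.45;0.1 -0.6 0 0 0.45;0.15 -0.8 0 0 0.45;0.15 -0.8 0 0 0.45")

```text
t: 6.4
tool_pos: [504.1, -8.2, 103.5]
tool_rot: [[0.929, 0.37, 0.0], [0.37, -0.929, 0.0], [0.0, -0.0, -1.0]]
force: [2.5, -0.2, 0.3]
grip_width: 38.1
```

Call:
drive_tool(deltas="0.03 -0.1 0 0 0.45;0.06 -0.2 0 0 0.45;0.09 -0.3 0 0 0.45;0.09 -0.3 0 0 0.45")

```text
t: 6.9
tool_pos: [503.8, -5.0, 103.6]
tool_rot: [[0.929, 0.37, 0.0], [0.37, -0.929, 0.0], [0.0, -0.0, -1.0]]
force: [1.6, -1.9, -0.5]
grip_width: 38.6
```

Call:
drive_tool(deltas="0.03 -0.1 0 0 0.45;0.05 -0.2 0 0 0.45;0.05 -0.2 0 0 0.45")

```text
t: 7.28
tool_pos: [503.5, -2.8, 103.6]
tool_rot: [[0.929, 0.37, 0.0], [0.37, -0.929, 0.0], [0.0, -0.0, -1.0]]
force: [2.5, -0.8, 0.3]
grip_width: 38.4
```

Call:
drive_tool(deltas="0.03 -0.1 0 0 0.45;0.05 -0.2 0 0 0.45;0.05 -0.2 0 0 0.45")

```text
t: 7.65
tool_pos: [503.5, -1.8, 103.6]
tool_rot: [[0.929, 0.37, 0.001], [0.37, -0.929, -0.001], [0.0, 0.002, -1.0]]
force: [3.8, -7.3, -2.2]
grip_width: 38.5
```

Call:
drive_tool(deltas="0.03 -0.1 0 0 0.45;0.05 -0.2 0 0 0.45;0.05 -0.2 0 0 0.45")

```text
t: 8.02
tool_pos: [503.5, -1.6, 103.6]
tool_rot: [[0.929, 0.37, 0.001], [0.37, -0.929, -0.005], [-0.001, 0.005, -1.0]]
force: [2.4, -10.4, -3.9]
grip_width: 38.6
```

Call:
drive_tool(deltas="0 0.9 0 0 0.45;0 1.2 -2 0 0.45;0 1.2 -6 0 0.45;0 1.2 -8 0 0.6;-2 6 -8 0 0.6;-4 12 -8 0 0.6;-7 18 -8 0 0.6;-9 23 -8 0 0.6;-9 23 -8 0 0.6")

```text
t: 9.15
tool_pos: [504.2, -252.0, 184.6]
tool_rot: [[0.931, 0.366, 0.001], [0.366, -0.931, -0.005], [-0.001, 0.005, -1.0]]
force: [1.4, 0.7, 0.1]
grip_width: 51.4
```

```bash
python3 - <<'E'
from h import *
s=cap('side'); t=cap('top'); 
np.savez('c6.npz',s=s['depth'],t=t['depth'])
a=cv2.resize(s['color'][155:225,180:270],None,fx=8,fy=8,interpolation=cv2.INTER_CUBIC)
cv2.imwrite('pics/s6.png',a)
a=cv2.resize(t['color'][135:210,230:305],None,fx=8,fy=8,interpolation=cv2.INTER_CUBIC)
cv2.imwrite('pics/t6.png',a)
E
```

```text
(no output)
```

View pics/s6.png

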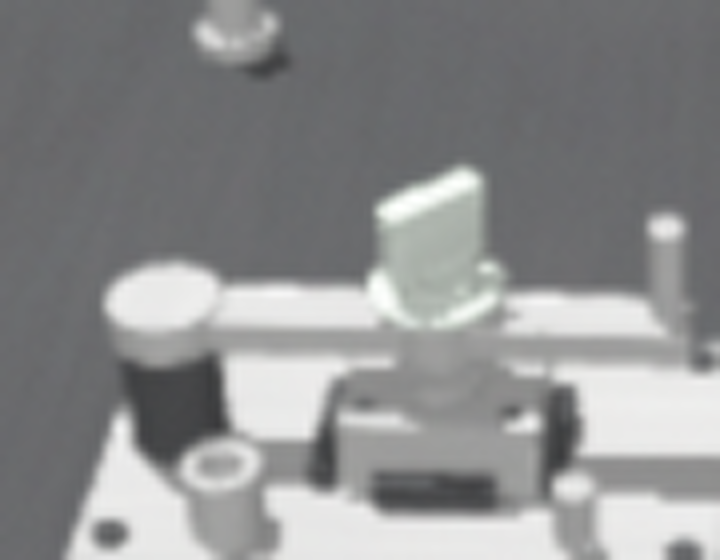

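View pics/t6.png

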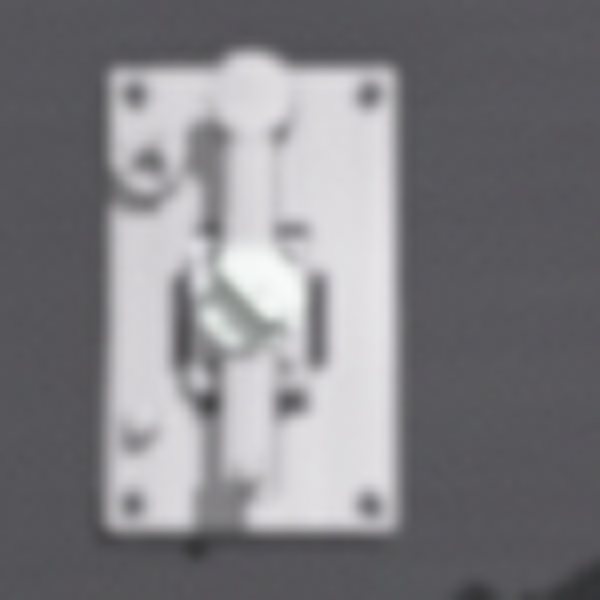

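```bash
python3 - <<'E'
from h import *
s=cap('side'); t=cap('top')
def S(x,y): return 180+x/8-.44,155+y/8-.44
def T(x,y): return 230+x/8-.44,135+y/8-.44
A=[ray_z(s,*S(*p),117) for p in [(392,210),(469,178)]]
print(A,np.arctan2(*(A[1]-A[0])[:2][::-1]))
print('mid',(A[0]+A[1])/2)
A=[ray_z(t,*T(*p),100) for p in [(213,277),(280,328)]]
print(A,np.arctan2(*(A[1]-A[0])[:2][::-1]))
print(ray_z(t,*T(250,303),110),ray_z(t,*T(250,300),85), 'pinside',ray_z(s,*S(667,225),107),'post',ray_z(s,*S(163,297),72))
d=s['depth']; 
pts=np.array([px2w(s,u,v) for v in range(170,200) for u in range(224,246)])
m=pts[(pts[:,2]>98)&(pts[:,2]<130)]
print(len(m),m[:,2].max(),m.mean(0)); q=m[:,:2]-m[:,:2].mean(0); U,S_,V=np.linalg.svd(q,full_matrices=False); print(S_,np.arctan2(V[0,1],V[0,0]), np.percentile(m,[2,98],axis=0))
E
```

```text
[array([595.05715359,  -7.63517455, 117.        ]), array([572.73586948, -27.0992493 , 117.        ])] -2.4244664604489103
mid [583.89651154 -17.36721192 117.        ]
[array([589.58848168,  -2.17946093, 100.        ]), array([567.46371922, -29.88159679, 100.        ])] -2.244723510741683
[576.81697125 -17.57615839 110.        ] [581.74524032 -17.42710496  85.        ] pinside [509.01134441 -17.09118756 107.        ] post [675.12618972 -21.7822618   72.        ]
110 119.49434907618956 [584.89331024 -12.32644682 109.82373789]
[112.35442936  29.21329994] 0.7015571977722578 [[570.4750634  -25.87733459  98.32718824]
 [599.52499338  -1.4750154  119.10382723]]
```

Call:
drive_tool(deltas="4 -5 0 -0.18 0.5;8 -9 0 -0.36 0.5;12 -14 0 -0.54 0.5;16 -18.9 0 -0.72 0.5;16 -18.9 0 -0.9 0.5;16 -18.9 0 -1.08 0.5;16 -18.9 0 -1.26 0.5;16 -18.9 0 -1.44 0.5;16 -18.9 0 -1.62 0.5;16 -18.9 0 -1.74 0.5")

```text
t: 10.6
tool_pos: [582.4, -9.9, 183.5]
tool_rot: [[-0.528, 0.849, -0.001], [0.849, 0.528, -0.003], [-0.002, -0.002, -1.0]]
force: [0.7, -0.1, -0.6]
grip_width: 42.4
```

Call:
drive_tool(deltas="0 0 0 -0.18 0.5;0 0 0 -0.36 0.5;0 0 0 -0.54 0.5;0 0 0 -0.72 0.5;0 0 0 -0.9 0.5;0 0 0 -1.08 0.5;0 0 0 -1.26 0.5;0 0 0 -1.44 0.5;0 0 0 -1.62 0.5;0 0 0 -1.74 0.5;0 0 0 -1.74 0.5")

```text
t: 11.98
tool_pos: [581.8, -8.2, 183.4]
tool_rot: [[-0.747, -0.665, -0.001], [-0.665, 0.747, -0.002], [0.003, -0.001, -1.0]]
force: [-0.3, -0.3, 1.1]
grip_width: 42.7
```

```bash
python3 - <<'E'
from h import *
st=env.sense(); print({k:np.round(st[k],3) for k in ['t','joint_positions','tool_pos','tool_rot','ft_torque','grip_width']})
R=st['tool_rot']; print('yaw',np.arctan2(R[1,0],R[0,0])); print(R.T@(np.array([584,-17.5,118])-st['tool_pos']))
s=cap('side'); t=cap('top')
a=cv2.resize(s['color'][135:225,180:270],None,fx=6,fy=6,interpolation=cv2.INTER_CUBIC)
cv2.imwrite('pics/s7.png',a)
E
```

```text
{'t': np.float64(11.975), 'joint_positions': array([-0.217,  0.271,  1.654, -0.003,  1.218, -2.514]), 'tool_pos': array([581.846,  -8.221, 183.401]), 'tool_rot': array([[-0.747, -0.665, -0.001],
       [-0.665,  0.747, -0.002],
       [ 0.003, -0.001, -1.   ]]), 'ft_torque': array([0.067, 0.022, 0.001]), 'grip_width': np.float64(42.71)}
yaw -2.414465699632454
[ 4.39052295 -8.30254929 65.42004915]
```

View pics/s7.png

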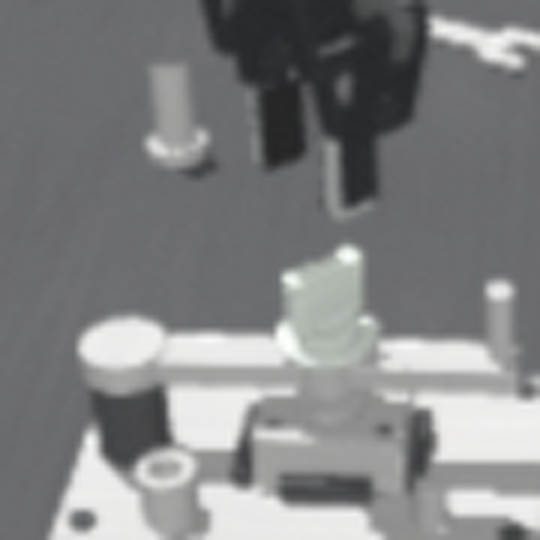

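Call:
drive_tool(deltas="0.45 -0.83 0 -0.01 0.5;0.45 -0.83 2 0.01 0.5;0.45 -0.83 4.5 0.01 0.5;0.45 -0.83 6 0.01 0.5;0.45 -0.83 6.5 0.01 0.5;0.45 -0.83 6.5 0.01 0.5")

```text
t: 12.82
tool_pos: [584.3, -18.3, 118.6]
tool_rot: [[-0.755, -0.656, -0.001], [-0.655, 0.755, -0.003], [0.002, -0.001, -1.0]]
force: [-0.4, 0.6, 0.3]
grip_width: 43.0
```

```bash
python3 - <<'E'
from h import *
st=env.sense(); print({k:np.round(st[k],3) for k in ['t','tool_pos','force','ft_torque','grip_width']})
R=st['tool_rot']; print('yaw',np.arctan2(R[1,0],R[0,0]))
s=cap('side')
a=cv2.resize(s['color'][145:225,190:270],None,fx=7,fy=7,interpolation=cv2.INTER_CUBIC)
cv2.imwrite('pics/s8.png',a)
E
```

```text
{'t': np.float64(12.825), 'tool_pos': array([584.284, -18.258, 118.598]), 'force': array([-0.38 ,  0.557,  0.253]), 'ft_torque': array([0.038, 0.045, 0.029]), 'grip_width': np.float64(42.953)}
yaw -2.426746014296506
```

View pics/s8.png

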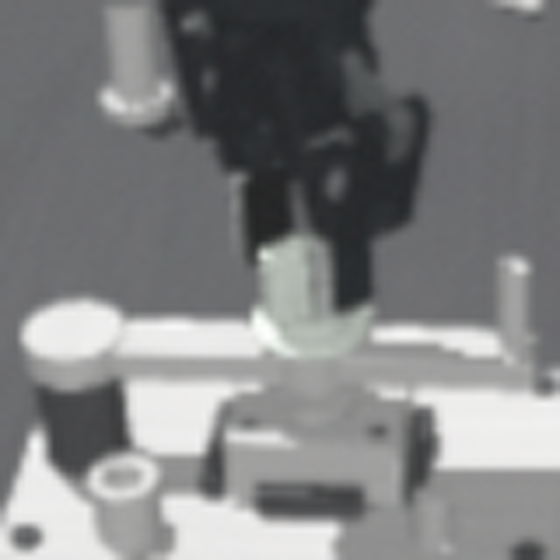

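Call:
drive_tool(deltas="0 0 0 0 0.3;0 0 0 0 0.15;0 0 0 0 0;0 0 0 0 0;0 0 0 0 0;0 0 0 0 0")

```text
t: 13.62
tool_pos: [584.0, -17.8, 119.9]
tool_rot: [[-0.755, -0.656, -0.002], [-0.656, 0.755, -0.002], [0.003, -0.001, -1.0]]
force: [-5.2, 1.8, 7.7]
grip_width: 8.5
```

```bash
cat > st.py <<'E'
from h import *
import sys
st=env.sense(); print({k:np.round(st[k],3).tolist() for k in ['t','tool_pos','force','ft_torque','grip_width']},'q6',round(st['joint_positions'][5],3), 'tau6',round(st['tau'][5],3))
R=st['tool_rot']; print('yaw',round(np.arctan2(R[1,0],R[0,0]),4))
if len(sys.argv)>1:
    s=cap('side'); cv2.imwrite('pics/'+sys.argv[1],cv2.resize(s['color'][155:225,190:270],None,fx=8,fy=8,interpolation=cv2.INTER_CUBIC))
E
python3 st.py s9.png
```

```text
{'t': 13.625, 'tool_pos': [583.958, -17.83, 119.856], 'force': [-5.183, 1.833, 7.67], 'ft_torque': [0.376, 0.989, -0.067], 'grip_width': 8.546} q6 -2.517 tau6 -0.007
yaw -2.4264
```

View pics/s9.png

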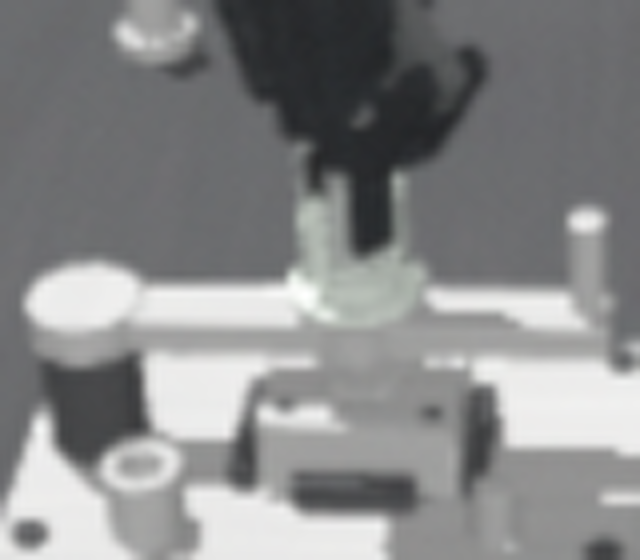

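Call:
drive_tool(deltas="0 0 0.015 0.1 0;0 0 0.03 0.2 0;0 0 0.045 0.3 0;0 0 0.06 0.4 0;0 0 0.07 0.5 0;0 0 0.07 0.5 0")

```text
t: 14.42
tool_pos: [583.8, -18.2, 119.3]
tool_rot: [[-0.977, -0.215, -0.002], [-0.215, 0.977, -0.003], [0.002, -0.003, -1.0]]
force: [-1.3, -1.1, 1.4]
grip_width: 8.7
```

```bash
python3 st.py s10.png
```

```text
{'t': 14.425, 'tool_pos': [583.85, -18.181, 119.293], 'force': [-1.339, -1.079, 1.362], 'ft_torque': [-0.37, 0.233, -0.023], 'grip_width': 8.654} q6 -2.018 tau6 0.562
yaw -2.9254
```

View pics/s10.png

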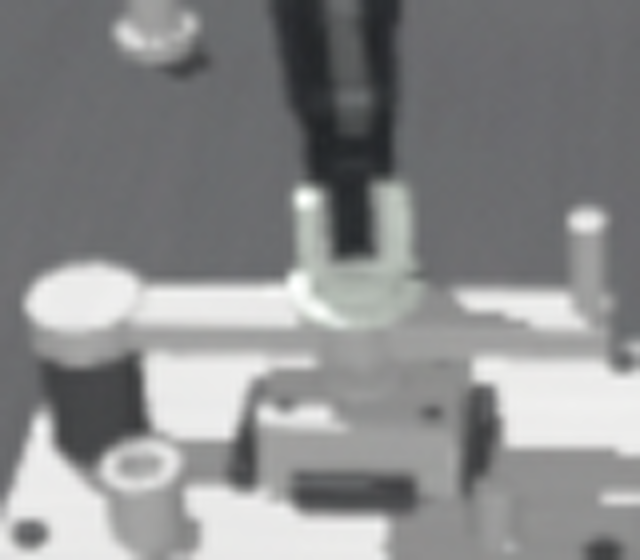

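Call:
drive_tool(deltas="0 0 0.015 0.1 0;0 0 0.03 0.2 0;0 0 0.03 0.2 0")

```text
t: 14.85
tool_pos: [583.8, -18.4, 119.0]
tool_rot: [[-1.0, -0.02, -0.002], [-0.02, 1.0, -0.003], [0.002, -0.003, -1.0]]
force: [-0.5, -2.2, 0.2]
grip_width: 8.5
```

```bash
python3 st.py
```

```text
{'t': 14.85, 'tool_pos': [583.81, -18.361, 119.034], 'force': [-0.476, -2.191, 0.183], 'ft_torque': [-0.427, 0.244, -0.008], 'grip_width': 8.545} q6 -1.821 tau6 0.551
yaw -3.1218
```

Call:
drive_tool(deltas="0 0 0.015 0.1 0;0 0 0.03 0.2 0;0 0 0.03 0.2 0")

```text
t: 15.22
tool_pos: [583.7, -18.6, 118.7]
tool_rot: [[-0.984, 0.176, -0.002], [0.176, 0.984, -0.004], [0.001, -0.004, -1.0]]
force: [-2.4, -2.1, 0.8]
grip_width: 9.1
```

```bash
python3 st.py
```

```text
{'t': 15.225, 'tool_pos': [583.749, -18.607, 118.74], 'force': [-2.436, -2.058, 0.848], 'ft_torque': [-0.441, 0.241, -0.043], 'grip_width': 9.052} q6 -1.625 tau6 0.543
yaw 2.9648
```

Call:
drive_tool(deltas="0 0 0.015 0.1 0;0 0 0.03 0.2 0;0 0 0.03 0.2 0")

```text
t: 15.6
tool_pos: [583.7, -18.8, 118.4]
tool_rot: [[-0.931, 0.364, -0.002], [0.364, 0.931, -0.004], [0.001, -0.004, -1.0]]
force: [-1.4, -2.9, 0.5]
grip_width: 8.6
```

```bash
python3 st.py
```

```text
{'t': 15.6, 'tool_pos': [583.678, -18.773, 118.447], 'force': [-1.425, -2.897, 0.463], 'ft_torque': [-0.55, 0.286, 0.017], 'grip_width': 8.584} q6 -1.429 tau6 0.539
yaw 2.7689
```

Call:
drive_tool(deltas="0 0 0.015 0.1 0;0 0 0.03 0.2 0;0 0 0.03 0.2 0")

```text
t: 15.98
tool_pos: [583.5, -18.9, 118.2]
tool_rot: [[-0.843, 0.538, -0.003], [0.538, 0.843, -0.004], [-0.0, -0.005, -1.0]]
force: [-3.1, -2.3, 2.4]
grip_width: 8.8
```

```bash
python3 st.py s11.png
```

```text
{'t': 15.975, 'tool_pos': [583.545, -18.944, 118.238], 'force': [-3.126, -2.271, 2.382], 'ft_torque': [-0.574, 0.506, 0.029], 'grip_width': 8.777} q6 -1.233 tau6 0.579
yaw 2.5734
```

View pics/s11.png

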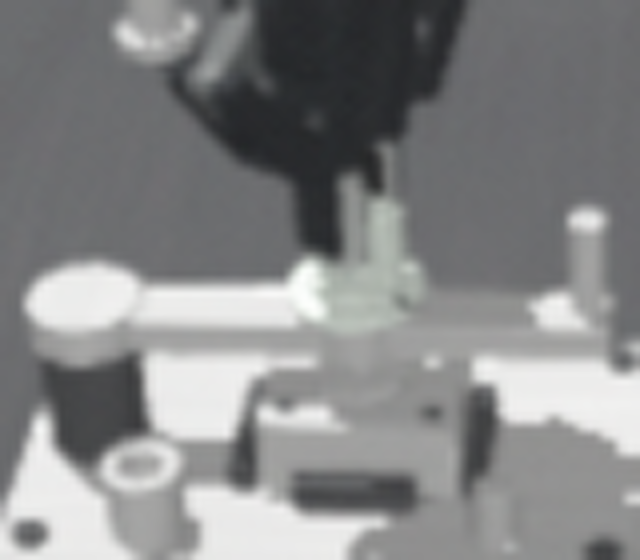

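Call:
drive_tool(deltas="0 0 0.01 0.08 0;0 0 0.02 0.15 0;0 0 0.02 0.15 0")

```text
t: 16.4
tool_pos: [583.5, -19.0, 118.2]
tool_rot: [[-0.756, 0.655, -0.003], [0.655, 0.756, -0.004], [-0.001, -0.005, -1.0]]
force: [-2.9, -3.5, 4.1]
grip_width: 8.8
```

```bash
python3 st.py
```

```text
{'t': 16.4, 'tool_pos': [583.471, -19.034, 118.219], 'force': [-2.944, -3.525, 4.136], 'ft_torque': [-0.608, 0.705, 0.104], 'grip_width': 8.806} q6 -1.087 tau6 0.483
yaw 2.4275
```

Call:
drive_tool(deltas="0 0 0.01 0.08 0;0 0 0.02 0.15 0;0 0 0.02 0.15 0")

```text
t: 16.77
tool_pos: [583.3, -19.1, 118.2]
tool_rot: [[-0.652, 0.758, -0.003], [0.758, 0.652, -0.005], [-0.002, -0.005, -1.0]]
force: [-3.7, -3.6, 4.6]
grip_width: 8.9
```

```bash
python3 st.py
```

```text
{'t': 16.775, 'tool_pos': [583.343, -19.125, 118.182], 'force': [-3.704, -3.598, 4.621], 'ft_torque': [-0.533, 0.814, 0.16], 'grip_width': 8.86} q6 -0.941 tau6 0.516
yaw 2.2814
```

Call:
drive_tool(deltas="0 0 0.01 0.06 0;0 0 0.01 0.12 0;0 0 0.01 0.12 0")

```text
t: 17.15
tool_pos: [583.2, -19.2, 118.2]
tool_rot: [[-0.56, 0.829, -0.003], [0.829, 0.56, -0.005], [-0.002, -0.006, -1.0]]
force: [-4.3, -2.9, 3.8]
grip_width: 8.7
```

```bash
python3 st.py
```

```text
{'t': 17.15, 'tool_pos': [583.229, -19.181, 118.205], 'force': [-4.291, -2.876, 3.778], 'ft_torque': [-0.577, 0.793, 0.248], 'grip_width': 8.684} q6 -0.825 tau6 0.491
yaw 2.1649
```

Call:
drive_tool(deltas="0 0 0.01 0.05 0;0 0 0.01 0.1 0;0 0 0.01 0.1 0")

```text
t: 17.52
tool_pos: [583.1, -19.2, 118.2]
tool_rot: [[-0.477, 0.879, -0.004], [0.879, 0.477, -0.005], [-0.003, -0.006, -1.0]]
force: [-3.5, -3.2, 4.6]
grip_width: 8.6
```

```bash
python3 st.py s12.png
```

```text
{'t': 17.525, 'tool_pos': [583.125, -19.242, 118.195], 'force': [-3.518, -3.209, 4.632], 'ft_torque': [-0.482, 0.798, 0.298], 'grip_width': 8.645} q6 -0.728 tau6 0.494
yaw 2.0685
```

View pics/s12.png

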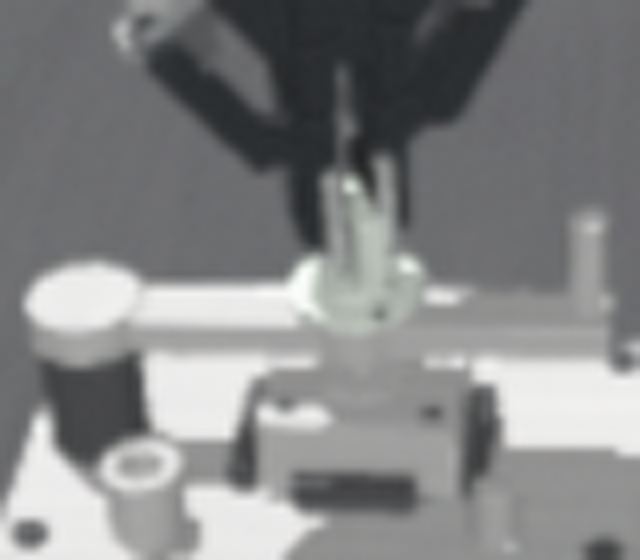

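Call:
drive_tool(deltas="0 0 0 0.05 0;0 0 0 0.1 0;0 0 0 0.1 0")

```text
t: 17.95
tool_pos: [583.0, -19.3, 118.2]
tool_rot: [[-0.391, 0.92, -0.004], [0.92, 0.391, -0.005], [-0.003, -0.006, -1.0]]
force: [-4.7, -2.5, 3.4]
grip_width: 8.8
```

```bash
python3 st.py
```

```text
{'t': 17.95, 'tool_pos': [583.04, -19.267, 118.223], 'force': [-4.694, -2.504, 3.445], 'ft_torque': [-0.513, 0.75, 0.328], 'grip_width': 8.836} q6 -0.632 tau6 0.59
yaw 1.9723
```

Call:
drive_tool(deltas="0 0 0 0.05 0;0 0 0 0.1 0;0 0 0 0.1 0")

```text
t: 18.32
tool_pos: [582.9, -19.3, 118.2]
tool_rot: [[-0.3, 0.954, -0.004], [0.954, 0.3, -0.005], [-0.004, -0.006, -1.0]]
force: [-4.1, -2.8, 3.6]
grip_width: 8.7
```

```bash
python3 st.py
```

```text
{'t': 18.325, 'tool_pos': [582.92, -19.251, 118.181], 'force': [-4.103, -2.813, 3.561], 'ft_torque': [-0.464, 0.775, 0.39], 'grip_width': 8.654} q6 -0.535 tau6 0.586
yaw 1.8754
```

Call:
drive_tool(deltas="0 0 0 0.05 0;0 0 0 0.1 0;0 0 0 0.1 0")

```text
t: 18.7
tool_pos: [582.8, -19.2, 118.2]
tool_rot: [[-0.206, 0.978, -0.005], [0.978, 0.206, -0.005], [-0.004, -0.006, -1.0]]
force: [-4.3, -2.3, 2.8]
grip_width: 8.9
```

```bash
python3 st.py s13.png
```

```text
{'t': 18.7, 'tool_pos': [582.791, -19.234, 118.184], 'force': [-4.253, -2.346, 2.816], 'ft_torque': [-0.496, 0.772, 0.399], 'grip_width': 8.922} q6 -0.438 tau6 0.61
yaw 1.7786
```

View pics/s13.png

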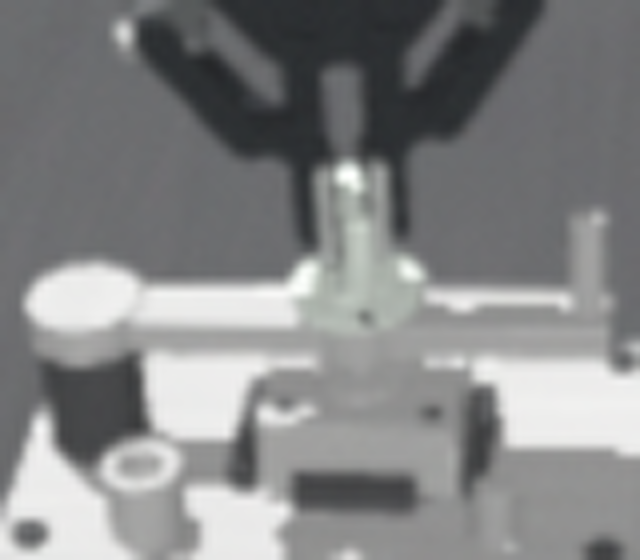

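```bash
cat > mk.py <<'E'
from h import *
import sys
st=env.sense(); R=st['tool_rot']; yaw=np.arctan2(R[1,0],R[0,0])
s=cap('side'); g=s['color'].astype(float)
cv2.imwrite('pics/'+sys.argv[1],cv2.resize(s['color'][172:202,220:250],None,fx=20,fy=20,interpolation=cv2.INTER_CUBIC))
w=ray_z
C=np.array([583.9,-17.8])
for z in (78,80,82):
    p=np.array([C[0]+18*np.cos(yaw),C[1]+18*np.sin(yaw),z]); print('wing end px at z',z,w2px(s,p).round(2),'crop',((w2px(s,p)-[220,172]+.5)*20).round(), 'axis',w2px(s,[*C,z]).round(2))
print(s['color'][188:198,226:246].sum(2))
E
python3 mk.py m1.png
```

```text
wing end px at z 78 [234.91 195.29] crop [308. 476.] axis [234.23 191.34]
wing end px at z 80 [234.87 194.65] crop [307. 463.] axis [234.19 190.71]
wing end px at z 82 [234.83 194.01] crop [307. 450.] axis [234.15 190.07]
[[405 617 716 645 496 441 435 518 565 563 527 513 518 552 697 695 549 388
  334 333]
 [547 724 730 631 517 500 475 524 557 558 524 512 519 537 645 701 631 445
  349 341]
 [692 744 720 602 519 508 481 532 556 550 527 520 518 511 520 542 511 468
  430 416]
 [730 731 685 576 523 515 516 575 582 553 526 532 529 511 517 522 508 582
  600 588]
 [647 577 549 528 518 534 565 627 599 546 517 523 524 521 522 522 489 583
  643 652]
 [660 568 532 524 519 523 544 555 538 495 501 519 521 522 523 500 455 452
  462 482]
 [685 590 536 535 533 532 535 530 486 374 441 520 528 522 508 463 437 429
  428 434]
 [644 553 513 542 544 543 546 548 534 449 451 522 537 509 472 455 451 451
  450 449]
 [502 488 487 492 491 506 525 530 532 522 503 487 486 482 479 481 476 476
  478 481]
 [481 481 478 476 467 462 477 486 490 483 475 462 467 475 478 475 476 475
  475 477]]
```

View pics/m1.png

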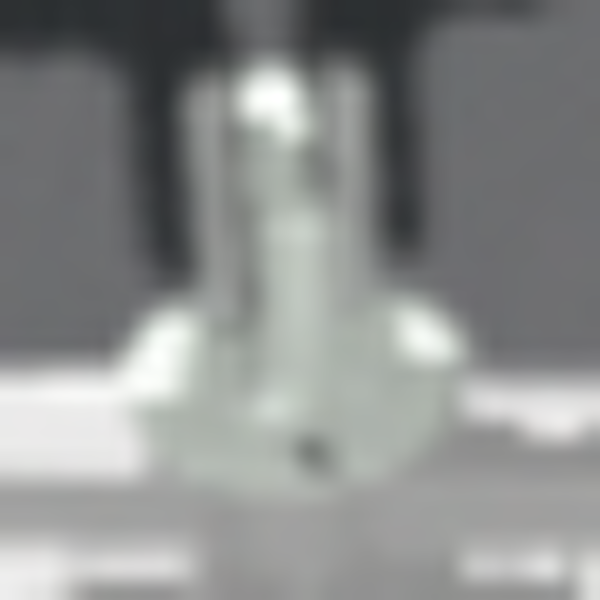

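Call:
drive_tool(deltas="0 0 0 0.06 0;0 0 0 0.12 0;0 0 0 0.12 0")

```text
t: 19.18
tool_pos: [582.6, -19.2, 118.2]
tool_rot: [[-0.091, 0.996, -0.005], [0.996, 0.091, -0.005], [-0.005, -0.005, -1.0]]
force: [-4.4, -2.7, 3.5]
grip_width: 8.6
```

```bash
python3 st.py; python3 mk.py m2.png
```

```text
{'t': 19.175, 'tool_pos': [582.642, -19.221, 118.176], 'force': [-4.366, -2.655, 3.545], 'ft_torque': [-0.506, 0.824, 0.404], 'grip_width': 8.56} q6 -0.321 tau6 0.651
yaw 1.6621
wing end px at z 78 [234.09 195.35] crop [292. 477.] axis [234.23 191.34]
wing end px at z 80 [234.05 194.71] crop [291. 464.] axis [234.19 190.71]
wing end px at z 82 [234.01 194.07] crop [290. 451.] axis [234.15 190.07]
[[409 625 724 650 499 466 522 566 569 552 524 514 519 549 675 682 545 388
  337 334]
 [546 723 742 654 523 513 550 566 564 554 529 519 520 520 534 667 622 445
  352 340]
 [688 728 704 595 520 517 548 561 558 556 533 523 523 504 478 517 509 466
  430 415]
 [722 665 609 559 522 530 543 554 560 551 535 536 527 513 514 522 509 581
  603 591]
 [645 555 535 523 520 543 548 545 551 540 540 538 524 519 520 521 491 583
  649 678]
 [658 566 530 525 514 522 535 545 533 494 504 524 521 522 523 501 456 452
  482 600]
 [656 570 530 538 532 532 535 532 488 373 439 520 526 522 508 464 437 432
  434 455]
 [512 485 508 543 543 544 547 546 534 448 449 525 537 506 474 458 452 451
  452 451]
 [481 478 481 493 489 505 526 528 533 520 503 489 487 484 481 478 481 477
  478 477]
 [482 481 480 479 463 465 476 486 488 484 474 464 468 472 476 474 475 479
  476 478]]
```

View pics/m2.png

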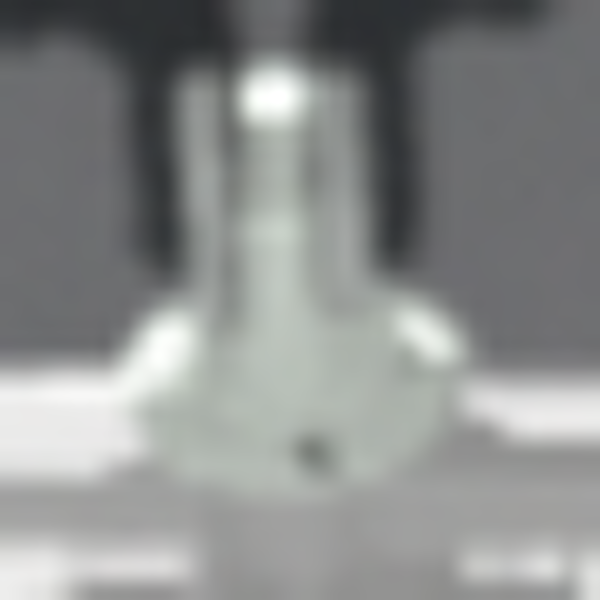

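Call:
drive_tool(deltas="0 0 0 0.08 0;0 0 0 0.15 0;0 0 0 0.15 0")

```text
t: 19.6
tool_pos: [582.5, -19.2, 118.2]
tool_rot: [[0.055, 0.998, -0.005], [0.998, -0.055, -0.005], [-0.006, -0.005, -1.0]]
force: [-4.5, -3.3, 3.7]
grip_width: 9.0
```

```bash
python3 st.py; python3 mk.py m3.png
```

```text
{'t': 19.6, 'tool_pos': [582.488, -19.196, 118.18], 'force': [-4.524, -3.286, 3.714], 'ft_torque': [-0.42, 0.859, 0.402], 'grip_width': 9.029} q6 -0.175 tau6 0.692
yaw 1.5156
wing end px at z 78 [233.06 195.34] crop [271. 477.] axis [234.23 191.34]
wing end px at z 80 [233.02 194.7 ] crop [270. 464.] axis [234.19 190.71]
wing end px at z 82 [232.98 194.06] crop [270. 451.] axis [234.15 190.07]
[[405 610 680 602 523 571 584 573 551 455 449 483 509 554 676 684 548 389
  336 328]
 [536 714 695 569 518 553 566 566 556 489 485 514 522 531 558 671 648 469
  359 341]
 [643 711 674 557 520 536 546 558 548 498 494 520 527 521 523 553 582 518
  436 418]
 [646 565 530 511 526 543 553 551 555 532 520 537 531 513 517 521 518 593
  608 593]
 [618 534 522 516 520 535 545 545 547 553 547 537 524 524 522 519 495 633
  687 692]
 [589 532 527 525 512 524 538 544 530 495 508 524 523 523 520 497 474 587
  654 658]
 [482 487 522 535 532 534 535 529 487 374 438 520 526 522 504 464 439 452
  464 467]
 [481 474 506 542 546 544 555 552 536 448 451 523 537 508 478 456 452 451
  452 451]
 [480 481 484 494 492 510 539 544 533 517 503 487 485 484 480 478 479 475
  476 480]
 [482 478 480 480 464 464 478 486 489 484 473 464 468 474 474 476 475 474
  475 477]]
```

View pics/m3.png

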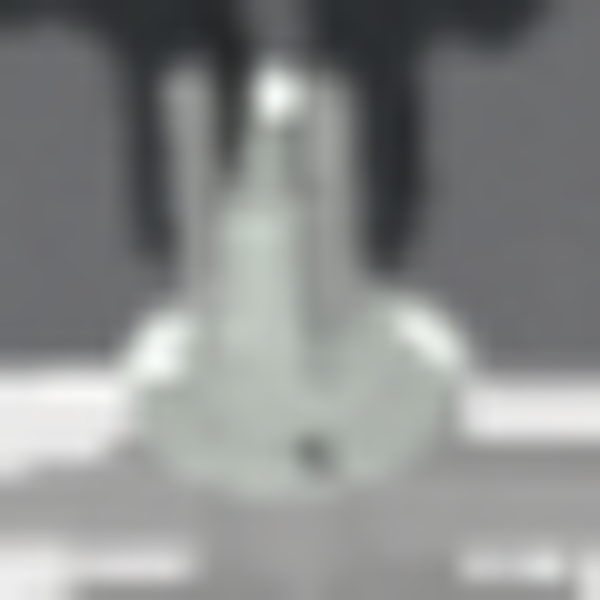

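Call:
drive_tool(deltas="0 0 0 0 0.3;0 0 0 0 0.45;0 0 0 0 0.45;0 0 0 0 0.45;0 0 -1.5 0 0.45;0 0 -4 0 0.45;0 0 -8 0 0.45;0 0 -10 0 0.45;0 0 -10 0 0.45")

```text
t: 20.78
tool_pos: [584.5, -19.0, 221.3]
tool_rot: [[0.055, 0.999, 0.0], [0.998, -0.055, -0.007], [-0.007, 0.0, -1.0]]
force: [-1.0, -0.1, -0.2]
grip_width: 38.3
```

```bash
python3 st.py s14.png; python3 mk.py m4.png | tail -10
```

```text
{'t': 20.775, 'tool_pos': [584.518, -18.954, 221.302], 'force': [-1.037, -0.139, -0.19], 'ft_torque': [0.043, -0.033, 0.03], 'grip_width': 38.281} q6 -0.176 tau6 -0.001
yaw 1.5162
 [675 718 747 747 702 666 664 602 557 537 489 471 535 695 718 643 521 639
  695 701]
 [664 620 684 716 733 743 743 670 552 526 422 366 483 616 581 482 517 652
  692 696]
 [638 543 525 558 640 694 710 648 571 555 496 435 485 511 469 466 583 652
  663 663]
 [497 487 482 471 500 533 556 558 557 539 506 484 480 483 478 478 496 508
  509 517]
 [477 480 481 475 463 464 474 486 490 483 474 461 468 473 473 474 474 472
  477 479]]
```

View pics/m4.png

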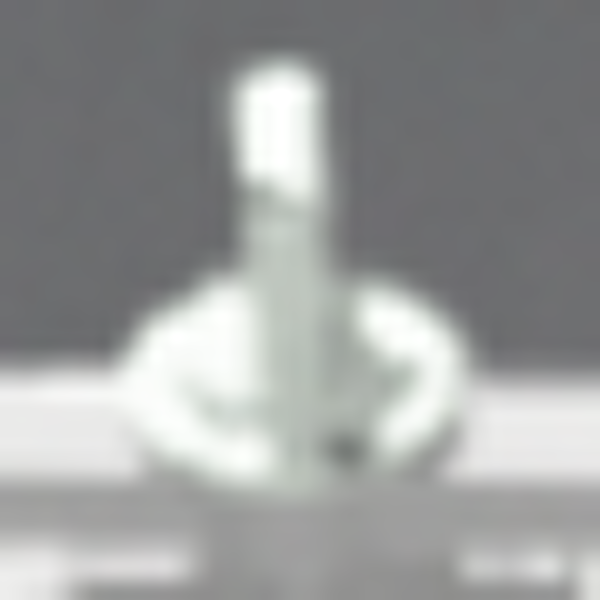

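View pics/s14.png

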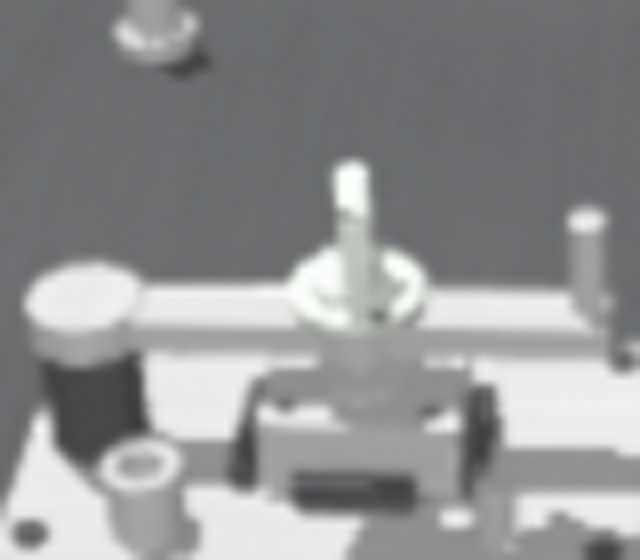

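Call:
drive_tool(deltas="-5 0 -1 0 0.45;-10 0 -1 0 0.45;-15 0 -1 0 0.45;-20 0 -1 0 0.45;-24 0 -1 0 0.45;-24 0 -1 0 0.45")

```text
t: 21.62
tool_pos: [568.5, -260.8, 227.5]
tool_rot: [[0.059, 0.998, -0.008], [0.998, -0.059, -0.004], [-0.005, -0.007, -1.0]]
force: [0.6, 0.9, 0.0]
grip_width: 38.3
```

```bash
python3 - <<'E'
from h import *
t=cap('top'); cv2.imwrite('pics/t15.png',cv2.resize(t['color'][135:210,230:305],None,fx=8,fy=8,interpolation=cv2.INTER_CUBIC))
print(env.sense()['tool_pos'],env.sense()['t'])
E
```

```text
[ 568.73172561 -258.99037525  227.54093783] 21.675
```

View pics/t15.png

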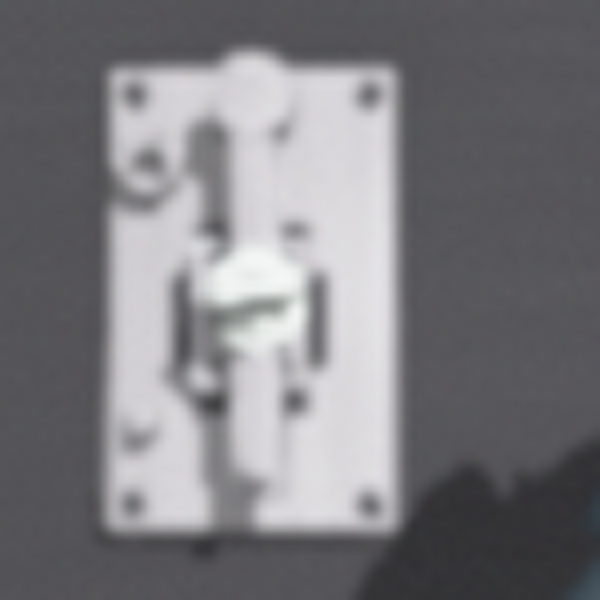

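```bash
python3 - <<'E'
from h import *
a=cv2.imread('pics/t6.png');b=cv2.imread('pics/t15.png')
cv2.imwrite('pics/cmp.png',np.hstack([a[180:540,150:350],b[180:540,150:350]]).repeat(1,0))
for r in (160,200,400,430,460):
    for im in (a,b): print(r,im[r,190:310:6].sum(1).tolist())
E
python3 - <<'E'
import cv2
i=cv2.imread('pics/cmp.png'); cv2.imwrite('pics/cmp2.png',cv2.resize(i,None,fx=1.6,fy=1.6))
E
```

```text
160 [422, 378, 371, 368, 384, 427, 492, 570, 626, 646, 652, 662, 659, 640, 611, 616, 638, 649, 646, 647]
160 [418, 377, 369, 365, 370, 392, 447, 534, 605, 635, 647, 652, 652, 644, 624, 628, 640, 641, 641, 640]
200 [630, 586, 502, 416, 384, 422, 494, 574, 625, 641, 648, 656, 655, 638, 610, 616, 641, 656, 655, 655]
200 [619, 576, 497, 413, 368, 381, 431, 522, 600, 629, 638, 644, 650, 651, 646, 649, 652, 650, 649, 650]
400 [427, 347, 283, 229, 262, 380, 510, 600, 635, 643, 649, 659, 648, 592, 484, 363, 292, 294, 337, 433]
400 [421, 348, 291, 243, 219, 240, 337, 483, 593, 625, 633, 642, 653, 652, 627, 527, 395, 317, 334, 422]
430 [626, 576, 500, 424, 410, 466, 551, 611, 638, 646, 654, 658, 649, 628, 593, 595, 626, 657, 667, 669]
430 [619, 569, 495, 421, 385, 397, 444, 531, 603, 627, 636, 643, 651, 651, 637, 602, 591, 623, 649, 666]
460 [636, 592, 511, 428, 411, 468, 538, 585, 609, 625, 638, 635, 625, 615, 597, 609, 639, 659, 665, 668]
460 [627, 587, 506, 426, 382, 393, 421, 489, 558, 595, 618, 636, 650, 651, 635, 612, 608, 630, 650, 663]
```

View pics/cmp2.png

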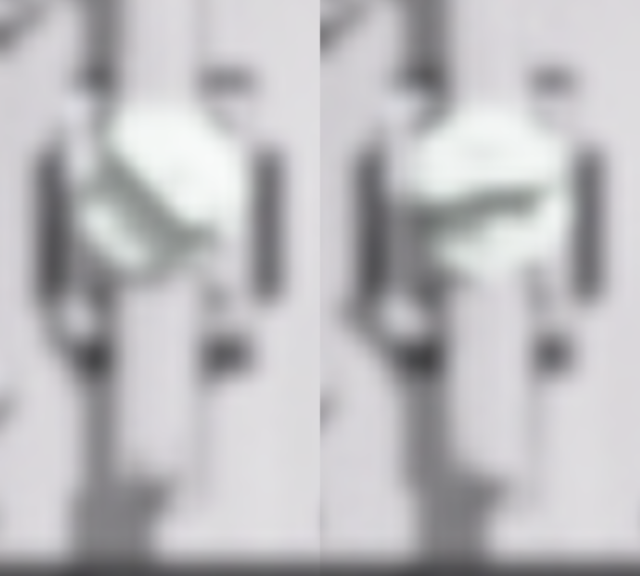

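The arm seems shifted by ~1 px against the earlier picture; I'll compare it with the model in absolute terms.

```bash
cat > arm.py <<'E'
from h import *
from scipy.optimize import least_squares
import sys
t=cap('top'); g=cv2.cvtColor(t['color'],cv2.COLOR_BGR2GRAY).astype(np.float32)
cv2.imwrite('pics/raw_'+sys.argv[1]+'.png',t['color'])
# plate edges: subpixel at left/right columns per row, and top/bottom rows
def cross(v,lev):
    i=[k for k in range(len(v)-1) if (v[k]-lev)*(v[k+1]-lev)<0]
    return [k+(lev-v[k])/(v[k+1]-v[k]) for k in i]
L=[];Rr=[]
for r in range(146,198):
    v=g[r,236:290]; x=cross(v,150)
    if x: L.append((r,236+x[0])); Rr.append((r,236+x[-1]))
def fit(P):
    P=np.array(P); 
    for _ in range(4):
        k=np.polyfit(P[:,0],P[:,1],1); e=abs(np.polyval(k,P[:,0])-P[:,1]); P=P[e<max(2.5*np.median(e),.1)]
    return k,len(P)
kl,n1=fit(L); kr,n2=fit(Rr); print('L',kl,n1,'R',kr,n2)
A=[ray_z(t,np.polyval(kl,r),r,15) for r in (146,197)]; B=[ray_z(t,np.polyval(kr,r),r,15) for r in (146,197)]
for q in (A,B): d=q[0]-q[1]; print('edge yaw',np.arctan2(d[1],d[0]),q[0].round(1),q[1].round(1))
cx=[(a+b)/2 for a,b in zip(A,B)]; d=cx[0]-cx[1]; yaw=np.arctan2(d[1],d[0]); print('mid',cx,yaw)
for r in (155,157,159,183,185,187,189,191): print(r,g[r,252:274].astype(int).tolist())
# predicted arm edge cols for theta
m=cx[1]+ (594-cx[1][0])*np.array([1,np.tan(yaw),0])
post=np.array([m[0]+80*np.cos(yaw),m[1]+80*np.sin(yaw)]); print('centre',m,'post',post)
for th in (-0.02,0,0.02,0.04):
    a=yaw+np.pi+th; u=np.array([np.cos(a),np.sin(a)]); n=np.array([-u[1],u[0]])
    o=[]
    for s_ in (11,-11):
        P=[w2px(t,[*(post+u*rr+n*s_),72]) for rr in (20,170)]
        k=np.polyfit([p[1] for p in P],[p[0] for p in P],1); o.append([round(float(np.polyval(k,r)),2) for r in (157,185,189)])
    print(th,o)
E
python3 arm.py a
```

```text
L [-1.69371287e-02  2.46245966e+02] 34 R [3.58046083e-03 2.78520188e+02] 43
edge yaw -0.03077861032826043 [688.3  43.   15. ] [503.4  48.7  15. ]
edge yaw -0.018471539797147895 [685.6 -84.5  15. ] [501. -81.  15.]
mid [array([686.95105151, -20.74073177,  15.        ]), array([502.15998982, -16.1880777 ,  15.        ])] -0.02463178283933122
155 [181, 147, 127, 123, 123, 129, 155, 191, 208, 214, 216, 215, 208, 212, 213, 211, 214, 214, 215, 215, 217, 216]
157 [175, 179, 162, 138, 124, 126, 153, 189, 209, 212, 216, 217, 214, 214, 214, 213, 214, 216, 215, 216, 217, 216]
159 [194, 204, 191, 156, 127, 126, 151, 189, 207, 212, 215, 217, 215, 216, 215, 214, 216, 217, 216, 218, 219, 218]
183 [146, 144, 162, 165, 150, 127, 141, 183, 204, 210, 214, 216, 206, 176, 158, 165, 186, 209, 219, 218, 216, 217]
185 [195, 164, 123, 87, 69, 73, 125, 186, 207, 211, 214, 217, 201, 151, 109, 118, 164, 204, 217, 216, 214, 216]
187 [212, 199, 168, 134, 117, 118, 149, 191, 208, 211, 215, 218, 207, 182, 185, 197, 209, 218, 219, 218, 216, 216]
189 [214, 212, 195, 160, 132, 129, 154, 189, 207, 211, 214, 218, 209, 196, 205, 217, 221, 221, 219, 216, 216, 218]
191 [214, 211, 196, 161, 132, 129, 150, 183, 203, 210, 214, 216, 208, 199, 206, 218, 220, 221, 219, 218, 216, 217]
centre [594.        -18.4507185  15.       ] post [673.97573224 -20.42106187]
-0.02 [[264.14, 263.4, 263.29], [257.75, 256.97, 256.86]]
0 [[264.36, 264.19, 264.16], [257.97, 257.76, 257.73]]
0.02 [[264.58, 264.98, 265.03], [258.19, 258.55, 258.6]]
0.04 [[264.8, 265.77, 265.91], [258.41, 259.34, 259.47]]
```

```bash
python3 - <<'E'
from h import *
c={n:cv2.imread(f'pics/{n}.png',0) for n in ['s6','s9','s10','s11','s13','s14']}
ref=c['s6'][200:290,640-0:700]  # pin top
def m(im,x0,y0,w,h,dx):
    tpl=c['s6'][y0:y0+h,x0:x0+w]; R=im[y0-20:y0+h+20,x0-dx-20:x0-dx+w+20]
    r=cv2.matchTemplate(R,tpl,cv2.TM_CCOEFF_NORMED); _,v,_,p=cv2.minMaxLoc(r); return (p[0]-20)/8,(p[1]-20)/8,round(v,3)
for n in ['s9','s10','s11','s13','s14']:
    print(n,'pin',m(c[n],640,205,55,70,80),'corner/nestref',m(c[n],310,430,120,80,80),'post',m(c[n],105,262,110,60,80))
E
```

```text
s9 pin (0.0, -0.875, 0.995) corner/nestref (0.0, 0.0, 1.0) post (0.0, 0.0, 0.999)
s10 pin (0.125, -0.875, 0.996) corner/nestref (0.0, 0.0, 1.0) post (0.0, 0.0, 0.999)
s11 pin (0.125, -0.875, 0.994) corner/nestref (0.0, 0.0, 1.0) post (0.0, 0.0, 0.999)
s13 pin (0.375, -0.375, 0.815) corner/nestref (0.0, 0.0, 0.989) post (0.0, 0.0, 0.999)
s14 pin (0.0, -0.875, 0.995) corner/nestref (0.0, 0.0, 1.0) post (0.0, 0.0, 0.999)
```

The check paid off. The pin sits 0.9 px (~3.9 mm, ~0.024 rad) off the stop. It moved when the jaws closed on the wing (between s8 and s9). I'll push the arm gently back onto its stop.

Call:
drive_tool(deltas="4 -1 0 0.18 0.45;8 -3 0 0.36 0.45;12 -4 0 0.54 0.45;16 -5 0 0.72 0.45;20 -6 0 0.9 0.45;23.4 -7.4 0 1.08 0.45;23.4 -7.4 0 1.26 0.45;23.4 -7.4 0 1.44 0.45;23.4 -7.4 0 1.51 0.45;23.4 -7.4 0 1.51 0.45")

```text
t: 22.98
tool_pos: [507.5, -18.6, 227.0]
tool_rot: [[1.0, 0.008, -0.008], [0.008, -1.0, -0.003], [-0.008, 0.003, -1.0]]
force: [-1.0, -0.9, 0.4]
grip_width: 38.9
```

```bash
python3 st.py
```

```text
{'t': 22.975, 'tool_pos': [507.522, -18.609, 227.018], 'force': [-1.032, -0.873, 0.412], 'ft_torque': [-0.048, -0.003, -0.039], 'grip_width': 38.882} q6 1.297 tau6 0.419
yaw 0.0078
```

Down to TCP z ≈ 103 around the pin (lowering 12.4 cm), nudging y to −21 first.

Call:
drive_tool(deltas="0.1 0.2 3 0 0.45;0.1 0.2 6 0 0.45;0.1 0.2 9 0 0.45;0.1 0.2 11 0 0.45;0.1 0.2 12.4 0 0.45;0.1 0.2 12.4 0 0.45;0.1 0.2 12.4 0 0.45")

```text
t: 23.85
tool_pos: [508.1, -21.0, 103.8]
tool_rot: [[1.0, 0.008, -0.007], [0.008, -1.0, -0.003], [-0.007, 0.003, -1.0]]
force: [0.6, 0.8, 0.9]
grip_width: 38.4
```

Call:
drive_tool(deltas="0 -0.4 0 0 0.45;0 -0.8 0 0 0.45;0 -1.1 0 0 0.45;0 -1.1 0 0 0.45")

```text
t: 24.35
tool_pos: [508.0, -9.7, 103.8]
tool_rot: [[1.0, 0.009, -0.007], [0.009, -1.0, -0.003], [-0.007, 0.003, -1.0]]
force: [0.8, -0.0, -0.6]
grip_width: 38.6
```

Call:
drive_tool(deltas="0 -0.15 0 0 0.45;0 -0.3 0 0 0.45;0 -0.3 0 0 0.45")

```text
t: 24.72
tool_pos: [507.9, -6.6, 103.8]
tool_rot: [[1.0, 0.009, -0.007], [0.009, -1.0, -0.003], [-0.007, 0.003, -1.0]]
force: [-0.3, 0.9, 0.0]
grip_width: 38.3
```

Call:
drive_tool(deltas="0 -0.1 0 0 0.45;0 -0.2 0 0 0.45;0 -0.2 0 0 0.45")

```text
t: 25.1
tool_pos: [507.9, -5.0, 103.8]
tool_rot: [[1.0, 0.009, -0.007], [0.009, -1.0, -0.004], [-0.007, 0.004, -1.0]]
force: [0.4, -3.2, -0.5]
grip_width: 38.2
```

Call:
drive_tool(deltas="0 -0.1 0 0 0.45;0 -0.2 0 0 0.45;0 -0.2 0 0 0.45")

```text
t: 25.48
tool_pos: [507.9, -4.5, 103.8]
tool_rot: [[1.0, 0.009, -0.007], [0.009, -1.0, -0.007], [-0.007, 0.006, -1.0]]
force: [-0.7, -9.3, -2.3]
grip_width: 38.6
```

Call:
drive_tool(deltas="0 -0.2 0 0 0.45;0 -0.4 0 0 0.45;0 -0.4 0 0 0.45")

```text
t: 25.85
tool_pos: [507.9, -3.2, 103.7]
tool_rot: [[1.0, 0.009, -0.008], [0.009, -1.0, -0.011], [-0.008, 0.011, -1.0]]
force: [-0.8, -15.1, -2.9]
grip_width: 38.6
```

```bash
cat > pin.py <<'E'
from h import *
import sys
s=cap('side'); i=cv2.resize(s['color'][155:225,190:270],None,fx=8,fy=8,interpolation=cv2.INTER_CUBIC); cv2.imwrite('pics/'+sys.argv[1],i)
a=cv2.imread('pics/s6.png',0); b=cv2.cvtColor(i,cv2.COLOR_BGR2GRAY)
def m(x0,y0,w,h,dx):
    r=cv2.matchTemplate(b[y0-20:y0+h+20,x0-dx-20:x0-dx+w+20],a[y0:y0+h,x0:x0+w],cv2.TM_CCOEFF_NORMED); _,v,_,p=cv2.minMaxLoc(r); return (p[0]-20)/8,(p[1]-20)/8,round(v,3)
print('pin',m(640,205,55,70,80),'insert',m(310,430,120,80,80),'arm edge',m(520,285,100,55,80))
st=env.sense(); print(st['tool_pos'],st['force'])
E
python3 pin.py s16.png
```

```text
pin (-1.875, -2.5, 0.292) insert (0.0, 0.0, 1.0) arm edge (-0.25, -0.25, 0.986)
[507.89084263  -3.21096156 103.6961654 ] [ -1.17830256 -15.33745618  -2.36296606]
```

View pics/s16.png

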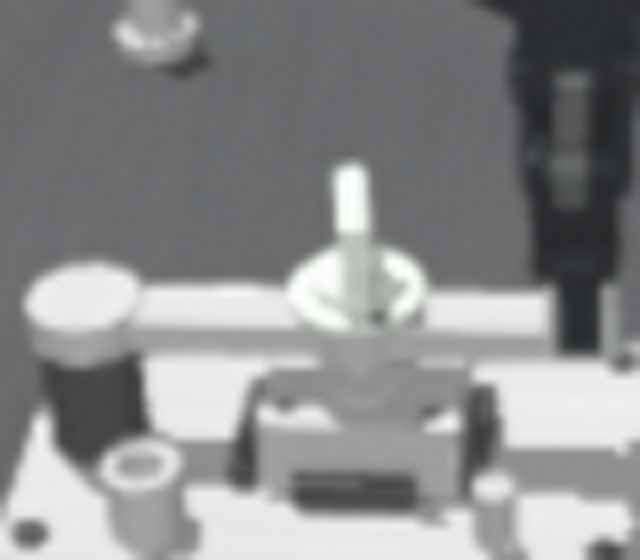

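Call:
drive_tool(deltas="0 -0.2 0 0 0.45;0 -0.4 0 0 0.45;0 -0.4 0 0 0.45")

```text
t: 26.28
tool_pos: [507.8, -1.9, 103.6]
tool_rot: [[1.0, 0.009, -0.008], [0.009, -1.0, -0.016], [-0.008, 0.016, -1.0]]
force: [-1.9, -14.9, -2.4]
grip_width: 38.5
```

```bash
python3 pin.py s17.png; python3 - <<'E'
import cv2
a=cv2.imread('pics/s6.png',0)
for n in ['s14','s16','s17']:
    b=cv2.imread(f'pics/{n}.png',0)
    for x0,w in ((520,90),(230,130)):
        r=cv2.matchTemplate(b[265:360,x0-80:x0-80+w],a[285:340,x0:x0+w],cv2.TM_CCOEFF_NORMED); _,v,_,p=cv2.minMaxLoc(r); print(n,x0,(p[1]-20)/8,round(v,3))
E
```

```text
pin (-2.0, -2.5, 0.408) insert (0.0, 0.0, 1.0) arm edge (-1.0, -0.125, 0.962)
[507.85104634  -1.91312186 103.61564191] [ -1.57692583 -15.24218852  -1.84398126]
s14 520 -0.625 0.976
s14 230 -0.125 0.973
s16 520 -0.25 0.985
s16 230 0.0 0.973
s17 520 -0.125 0.961
s17 230 0.0 0.995
```

Call:
drive_tool(deltas="0 -0.2 0 0 0.45;0 -0.4 0 0 0.45;0 -0.4 0 0 0.45")

```text
t: 26.7
tool_pos: [507.8, -1.0, 103.5]
tool_rot: [[1.0, 0.01, -0.008], [0.009, -1.0, -0.021], [-0.008, 0.021, -1.0]]
force: [-1.4, -16.2, -2.2]
grip_width: 38.4
```

```bash
python3 pin.py s18.png; python3 - <<'E'
import cv2
a=cv2.imread('pics/s6.png',0)
for n in ['s18']:
    b=cv2.imread(f'pics/{n}.png',0)
    for x0,w in ((520,90),(230,130)):
        r=cv2.matchTemplate(b[265:360,x0-80:x0-80+w],a[285:340,x0:x0+w],cv2.TM_CCOEFF_NORMED); _,v,_,p=cv2.minMaxLoc(r); print(n,x0,(p[1]-20)/8,round(v,3))
E
```

```text
pin (-2.0, -2.5, 0.465) insert (0.0, 0.0, 1.0) arm edge (-0.25, 0.0, 0.996)
[507.8262021   -0.95203201 103.49104336] [ -1.41714271 -16.49026008  -2.73450749]
s18 520 0.0 0.997
s18 230 0.0 1.0
```

Call:
drive_tool(deltas="0 -0.2 0 0 0.45;0 -0.4 0 0 0.45;0 -0.4 0 0 0.45")

```text
t: 27.12
tool_pos: [507.9, -0.8, 103.4]
tool_rot: [[1.0, 0.01, -0.009], [0.009, -1.0, -0.027], [-0.009, 0.027, -1.0]]
force: [-1.4, -21.3, -3.9]
grip_width: 38.5
```

Call:
drive_tool(deltas="0 0.7 0 0 0.45;0 1.4 0 0 0.45;0 1.4 -2 0 0.45;0 1.4 -6 0 0.45;0 1.4 -12 0 0.45;0 8 -12 0 0.45;0 14 -12 0 0.45;0 20 -12 0 0.45;0 24 -12 0 0.45;0 24 -12 0 0.45")

```text
t: 28.38
tool_pos: [511.0, -240.0, 229.9]
tool_rot: [[1.0, 0.006, -0.008], [0.006, -1.0, -0.027], [-0.008, 0.027, -1.0]]
force: [-0.2, 0.6, -0.8]
grip_width: 38.6
```

```bash
python3 pin.py s19.png; python3 mk.py m5.png | tail -11; python3 arm.py b | sed -n '/^155/,$p'
python3 - <<'E'
import cv2
t=cv2.imread('pics/raw_b.png'); cv2.imwrite('pics/t20.png',cv2.resize(t[135:210,230:305],None,fx=8,fy=8,interpolation=cv2.INTER_CUBIC))
E
```

```text
pin (0.0, -0.125, 0.998) insert (0.0, 0.0, 1.0) arm edge (2.5, 0.0, 0.997)
[ 511.00907406 -238.18354292  229.6532103 ] [-0.01710685 -0.07876277 -0.01523062]
  676 680]
 [692 729 745 730 684 610 564 557 552 546 511 489 538 708 733 682 551 633
  686 695]
 [634 657 708 733 740 694 622 552 514 505 425 418 522 683 661 525 473 624
  687 691]
 [640 562 544 632 707 712 692 633 554 517 464 465 524 552 510 468 497 625
  674 679]
 [505 486 475 502 552 565 569 613 579 538 532 515 504 499 491 500 557 602
  617 618]
 [472 472 470 470 460 462 464 493 488 476 467 460 467 470 471 471 479 485
  490 490]]
155 [183, 150, 129, 125, 126, 137, 170, 200, 212, 217, 218, 214, 203, 209, 215, 214, 215, 217, 218, 218, 218, 218]
157 [178, 180, 164, 139, 127, 137, 170, 200, 213, 216, 220, 213, 204, 210, 216, 216, 217, 218, 219, 219, 219, 219]
159 [194, 206, 194, 157, 130, 137, 171, 200, 211, 215, 218, 215, 204, 212, 217, 216, 217, 219, 219, 219, 221, 220]
183 [144, 145, 163, 157, 128, 126, 163, 194, 209, 214, 217, 208, 183, 164, 159, 168, 188, 213, 220, 220, 219, 218]
185 [197, 165, 124, 84, 70, 98, 152, 192, 210, 215, 216, 201, 155, 109, 101, 123, 167, 205, 221, 220, 219, 219]
187 [215, 203, 171, 135, 118, 130, 164, 196, 210, 217, 217, 207, 182, 173, 188, 200, 212, 221, 220, 219, 219, 219]
189 [216, 214, 197, 162, 135, 142, 170, 198, 212, 216, 218, 211, 202, 209, 218, 221, 222, 222, 221, 219, 219, 219]
191 [216, 214, 198, 161, 136, 143, 173, 199, 212, 217, 218, 211, 201, 210, 217, 220, 222, 223, 221, 219, 219, 219]
centre [594.         -18.35198539  15.        ] post [673.97998172 -20.14154492]
-0.02 [[264.08, 263.41, 263.31], [257.69, 256.98, 256.88]]
0 [[264.3, 264.19, 264.18], [257.91, 257.77, 257.75]]
0.02 [[264.52, 264.98, 265.05], [258.13, 258.56, 258.62]]
0.04 [[264.74, 265.78, 265.92], [258.35, 259.34, 259.48]]
```

View pics/m5.png

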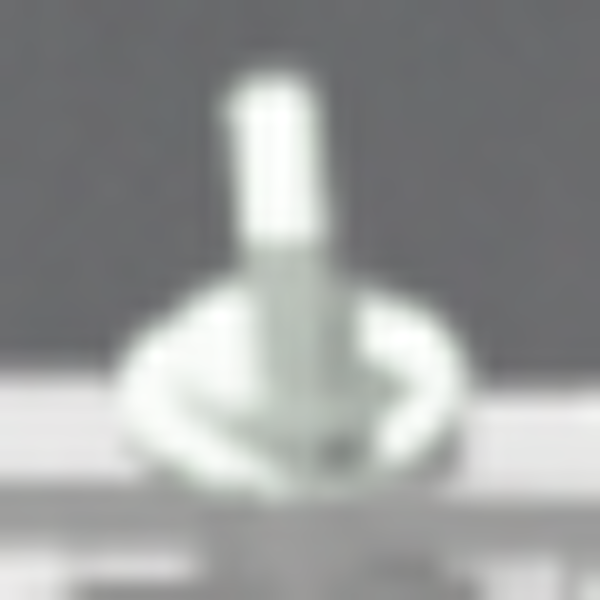

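View pics/t20.png

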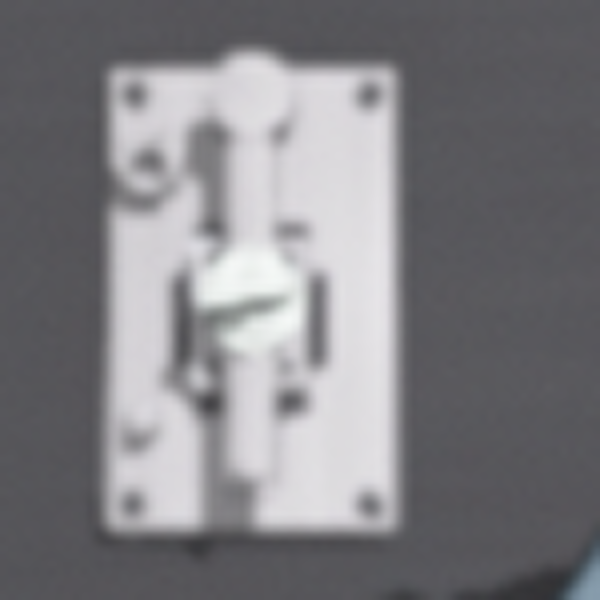

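View pics/s19.png

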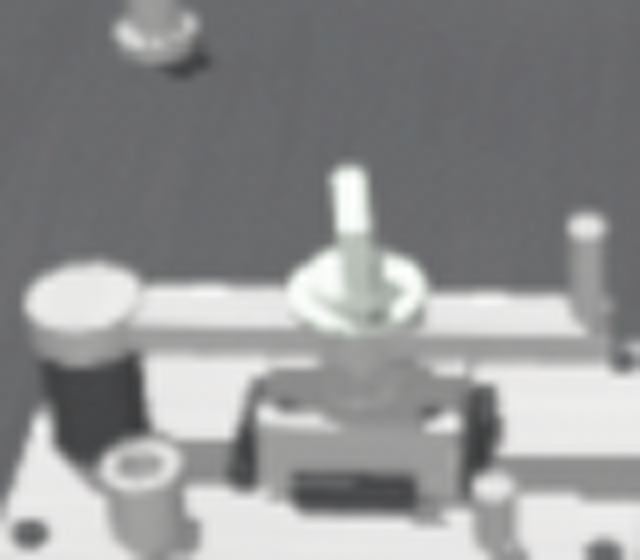

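```bash
python3 -c "
from workcell import env
print(env.finish_job(), env.sense()['t'])"
```

```text
the job is handed in; nothing more can be done
the job is handed in; nothing more can be done
```

I closed the clamp arm, tightened the thumbscrew to its first slip and handed the job in. However, the arm was slightly off its stop while I tightened, and I pushed it back only afterwards.

- **Order:** I swung the arm shut against its stop with 10 N at the pin. Closing the jaws on the thumb head then nudged it about 0.024 rad (3.9 mm at the pin) open. I noticed this only after the slip. So the tightening and the slip happened with the arm that far off.
- **Correction:** With the screw already clamped, I pushed the pin back. The arm slid at about 15 N and the force rose to 21 N at the stop. I did not loosen or retighten the screw afterwards.
- **Slip:** I turned the screw clockwise until the torque levelled off at about 0.40 N m. The collar mark then stood still while the head turned another 0.26 rad, for about 0.3 rad of slip in all.
- **Marks at the end:** In the side picture the marks are now 4.5–5.5 mm apart, within the 2 to 13.8 mm allowed.
- **Last pictures:**
  - The arm's edges match the first closed position, and the pin is within 0.13 px of it (about 0.003 rad).
  - The insert is unmoved in its nest.
  - The bushing and dowel look undisturbed.
  - The gripper is clear of everything.
- **Disagreement:** Checking the arm angle against the fixture's outline in the top view alone was only good to about 0.015 rad, so I relied on comparing pictures.

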